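# Turn over lapped valve plates, scrap the one without a boss, load the light box carrier

### The arm

A 6-joint arm with a two-finger parallel gripper is mounted at the origin on the work surface. World frame = base frame: x ahead of the robot, y to its left, z up, the work surface at z = 0. Lengths are in m, angles in rad, forces in N, time in s.
With the tool pointing down it reaches from about 0.25 to 0.775 m from the base axis. Payload 4 kg.
Tool frame: the origin (TCP) lies midway between the tips of the shut fingers; the grasp point (between the pads) lies 19 mm behind it; z points along the fingers, y is the line along which they close (so a half turn about z gives the same grasp; the last joint's range is limited). The gripper opens to 94 mm and grips with 3 to 60 N. Pads are 16 mm wide; open, the fingers measure 119 mm over their backs; the gripper's body (75 mm by 177 mm) begins 78 mm behind the grasp point.
Start: joints at [1.112, 0.087, 1.371, -0, 1.684, -0.103], TCP at [0.192, 0.516, 0.206] pointing down, gripper open.
Joint ranges: [-3.1, 3.1], [-0.76, 2.03], [0.27, 2.55], [-1.08, 4.22], [0.17, 2.65], [-2.57, 2.57]. Speed limits (rad/s): [2.79, 2.79, 3.14, 3.14, 3.14, 3.14].

### API

Orientations are given as [roll, pitch, yaw] about the fixed x, y, z axes, in that order (R = Rz(yaw) Ry(pitch) Rx(roll)).
In Python, from bench import get_obs, snapshot, close_job gives the robot as it stands. The module is installed in compiled form; this text tells all that it offers.
- The arm moves only by the tool drive_tool, never from a script. Its argument "commands" is a list of rows, each a list of 6 numbers: the shift along the tool's x, y, z in units of 0.04 m (1.0 is 0.04 m), then the turn, a rotation vector about the tool's x, y, z in units of 0.1 rad (1.0 is 0.1 rad). In form: [[dx, dy, dz, wx, wy, wz], ...]. A call has 1 to 20 rows; each row shifts and turns the commanded pose from where the row before left it, along the tool's axes as they then stand; what a row does not reach is not made up. A row lasts 1/8 s, in which the tool goes at most 62.5 mm and 10.7 degrees, less where a joint would pass 70% of its speed; a pose out of reach is approached as far as the arm can. A call with a number of a shift or a turn outside -1 to 1 is refused whole. A call with a gripper value outside its range is refused whole. "gripper" is the closure, from 0 (fully open) to 1 (shut), set as the call begins (left out, the last holds). The fingers move at their own pace and stop on an object; the grip force is fixed at half the most. Time passes only in rows, so rows that do not move let the fingers close. It gives the time, the measured TCP pose, the force, the opening and the grip force at its end, in the units of the state.
- get_obs(): the state, without advancing time (a new reading comes with each control period).
- snapshot(name): name is "scene" or "top" or "wrist"; returns a dict with "image" (400x640x3 uint8, blue, green, red), "range_z" (400x640 float32, m along the optical axis (not along the pixel's ray), 0 where there is no reading), "fx", "fy", "cx", "cy" (pixels), "rvec" (rotation vector, rad) and "tvec" (3), from world to camera coordinates, as OpenCV has them. Camera axes: x right, y down, z forward; pixel columns grow to the right and rows downward; lengths in m; the calibration is good to about 2 mm. A picture is of the moment at which its call begins.
- close_job(): hands the job in; it is judged then, once.
The state is a dict: "time": time; "joint_positions": joint angles; "qvel": joint speeds; "joint_torque": joint torques, N m; "tool_pos": TCP position; "ee_rot": TCP orientation; "wrist_force": force on the tool from outside, world axes, zero at the start; "wrist_torque": the same for the moment, N m; "width": finger opening in m; "finger_force": force on a finger pad.
Only numpy, scipy, OpenCV 4.12 (cv2) and the standard library are available. Lean on these libraries where they do the work, as an engineer would, in place of code of your own. Each camera call takes 0.05 s, during which the arm holds its last target. There are 200 camera calls.

### The job

Three lapped valve plates lean in the drain rack, lapped face outwards, and not every one of them has the round boss it should have on its hidden underside. Gently stand each plate that has its boss on the ledge of the carrier's sloping glass, turned over so that its lapped face lies flat against the glass and the boss side looks out, and put any plate without a boss in the scrap bin. Run the loaded carrier fully home to the light box, and leave the optical flat, the micrometer and the spring seat alone.

Things in the scene. Friction and masses are not known exactly. Their poses are not given: they have to be found in the camera images.
- plate_1_centre (a point): (All sizes in mm.) Steel valve plate, one of three: 64 mm wide, 100 high, 10 thick, 0.4-0.6 kg. Point: its centre. Axes: x across, y up the plate as racked, z out of the underside, away from the lapped face. A sound one has a round boss, 26 across, 10 proud, on the underside centred at y = -20; a faulty one is flat there. Which is which is unknown until turned over; port and bolt holes are flush on both faces
- plate_2_centre (a point): (All sizes in mm.) Steel valve plate, one of three: 64 mm wide, 100 high, 10 thick, 0.4-0.6 kg. Point: its centre. Axes: x across, y up the plate as racked, z out of the underside, away from the lapped face. A sound one has a round boss, 26 across, 10 proud, on the underside centred at y = -20; a faulty one is flat there. Which is which is unknown until turned over; port and bolt holes are flush on both faces
- plate_3_centre (a point): (All sizes in mm.) Steel valve plate, one of three: 64 mm wide, 100 high, 10 thick, 0.4-0.6 kg. Point: its centre. Axes: x across, y up the plate as racked, z out of the underside, away from the lapped face. A sound one has a round boss, 26 across, 10 proud, on the underside centred at y = -20; a faulty one is flat there. Which is which is unknown until turned over; port and bolt holes are flush on both faces
- rack: Fixed drain rack, 170 x 275 mm; the plates lean side by side in three bays 80 mm apart along its y (order varies). Origin: under its centre, on the bench. They lean 30 deg from vertical: lapped faces look to -x and up, tops lean to +x. Bottom edges stand on a ledge square to the plates, 45 above the bench at x = 0. z up
- rack_top (a point): Middle of the rack backing's top edge, 54 mm up the slope from the ledge, in line with the plates' undersides; the upper 46 of each plate stands clear in front and behind. 4 mm dividers between bays reach 46 up the slope and 8 out past the plates' backs, with 6 free beside each plate; plates lift straight up and out. Axes as the rack
- ledge_mid (a point): Middle of the inside corner of ledge and sloping glass on the carrier; moves with it; 52 mm above the bench. x: level, the way the carrier runs to the light box and the glass leans back; y along the ledge; z up. Glass: 30 deg back from vertical, faces -x and up, 256 wide. Ledge: square to the glass, 22 deep; a plate let go there settles into the corner. Holds three, 80 apart
- glass_top (a point): Middle of the glass's front top edge, 56 mm up the slope from the ledge corner; the upper 44 of a plate standing there sticks out above it, and behind it is open air as far as the light box. Axes as ledge_mid
- box_foot (a point): Middle of the foot of the light box's sloping front window, fixed at the slide's end, 58 mm above the bench; the window rises from here at 30 deg from vertical, parallel to the carrier's glass, to the box top at 165. Axes as ledge_mid
- knob_grip (a point): Carrier's push knob: upright black post 18 mm across, 42 high, standing on the 10 thick carrier plate at its front, 55 before the ledge corner. Point: on its axis, 14 under its top, 28 above the carrier plate. Axes as ledge_mid
- carrier (a joint): Travel of the carrier on its ball-bearing slide to the light box, m: 0 right out, 0.160 fully home at its stop. Stays where left; about 3 N moves it, a little more when loaded or fast
- bin_floor (a point): Centre of the inner floor of the fixed open steel scrap bin: 130 x 100 mm outside (long side along its x), 55 high, walls and floor 3. A plate stands in it with its upper part out and leans over against a side when let go. z up
- optical_flat: Cracked glass optical flat lying on the bench, 75 mm across, 16 thick; origin: centre of its underside. Not part of the job
- micrometer: Chrome outside micrometer lying on the bench, 144 mm long, 45 wide, 18 high; origin on the bench below its spindle; it reaches 60 to its -x (frame) and 84 to its x (thimble). Not part of the job
- spring_seat: Red nylon spring seat standing on the bench, 42 mm across, 20 high; origin: centre of its underside. Not part of the job
Things that resemble listed ones, but are neither listed nor needed, are in the scene too. What is shaped like the part that bears plate_2_centre but orange is not meant. What is shaped like the part that bears plate_1_centre but yellow is not meant.

How it is judged:
At the end, for the whole second after the job is handed in: Both plates with a boss rest on the ledge, wholly on the glass, boss side out, within 7 degrees of the glass's slope and 8 to 10 mm of their settled place; the plate without a boss rests inside the scrap bin; the carrier is within 6 mm of its home stop; all plates are still (x of plate_1_centre in the frame of ledge_mid between 0.0107 and 0.0307 m and y of plate_1_centre in the frame of ledge_mid between -0.097 and 0.097 m and z of plate_1_centre in the frame of ledge_mid between 0.038 and 0.054 m and angle between plate_1_centre's own z axis and vertical between 0.927 and 1.167 rad and contact force between each of plate_1, plate_3 and carrier above 0.5 N and x of plate_3_centre in the frame of ledge_mid between 0.0107 and 0.0307 m and y of plate_3_centre in the frame of ledge_mid between -0.097 and 0.097 m and z of plate_3_centre in the frame of ledge_mid between 0.038 and 0.054 m and angle between plate_3_centre's own z axis and vertical between 0.927 and 1.167 rad and x of plate_2_centre in the frame of bin_floor between -0.066 and 0.066 m and y of plate_2_centre in the frame of bin_floor between -0.051 and 0.051 m and z of plate_2_centre in the frame of bin_floor between 0 and 0.075 m and value of joint carrier above 0.154 m and linear speed of each of plate_1, plate_2, plate_3 below 0.02 m/s); the robot touches nothing.
It fails at once if the optical flat is shifted by more than 20 mm (distance of optical_flat from where it was at the start of the episode above 0.02 m).
It fails at once if the micrometer is shifted by more than 20 mm (distance of micrometer from where it was at the start of the episode above 0.02 m).
It fails at once if the spring seat is shifted by more than 20 mm (distance of spring_seat from where it was at the start of the episode above 0.02 m).
It fails at once if a plate is dropped or banged onto the carrier, more than 60 N (contact force between any of plate_1, plate_2, plate_3 and carrier above 60 N).
It also fails if it takes over 72 s, if anything falls off the work surface, if the arm or the gripper's body presses on something with over 40 N, if the wrist force passes 120 N, or if a joint passes its speed limit or range.

## Working session

There is one attempt and no reset: what is moved stays moved. The work goes in short steps, Python scripts to look and compute and a tool call to move; the robot and the scene stay as the last step left them, time stands still between calls to the robot, and variables do not carry over. Pictures are saved under pics/ and viewed, at most 10 in all, crops included, and the job is handed in when it is done.

Besides the shell and the picture viewer there is one more tool, called as a command line: name --pt "numbers of a row" for each row, then --argument value for the rest. drive_tool: Moves the arm, as the interface text tells. Its arguments: {"type":"object","properties":{"commands":{"type":"array"},"gripper":{"type":"number"}},"required":["commands"]}

```bash
mkdir -p pics; cat > h.py <<'E'
import numpy as np, cv2
from bench import get_obs, snapshot, close_job
from scipy.spatial.transform import Rotation as Ro
def cloud(s):
    R=cv2.Rodrigues(np.array(s["rvec"],float))[0]; t=np.array(s["tvec"],float).ravel()
    z=s["range_z"]; v,u=np.mgrid[:z.shape[0],:z.shape[1]]
    c=np.stack([(u-s["cx"])/s["fx"]*z,(v-s["cy"])/s["fy"]*z,z],-1)
    w=(c-t)@R; w[z<=0]=np.nan
    return w
E
python3 - <<'E'
from h import *
o=get_obs()
print({k:np.round(v,3).tolist() for k,v in o.items()})
for n in("scene","top"):
    s=snapshot(n); cv2.imwrite(f"pics/{n}0.png",s["image"]); np.savez(f"{n}0.npz",w=cloud(s),img=s["image"])
    R=cv2.Rodrigues(np.array(s["rvec"],float))[0]; print(n,-R.T@np.array(s["tvec"]).ravel(),R.round(2).tolist(),s["fx"])
E
```

```text
{'time': 0.0, 'joint_positions': [1.112, 0.088, 1.372, -0.0, 1.684, -0.103], 'qvel': [-0.001, -0.001, 0.001, -0.001, 0.001, 0.0], 'joint_torque': [-0.002, -34.018, -30.243, 0.072, 0.033, -0.0], 'tool_pos': [0.191, 0.515, 0.204], 'ee_rot': [-3.139, -0.0, 2.786], 'wrist_force': [0.532, -0.279, 0.018], 'wrist_torque': [0.021, 0.023, 0.011], 'finger_force': 0.0, 'width': 0.094}
scene [ 0.92289978 -0.30461734  0.95425623] [[0.7, 0.72, -0.01], [0.62, -0.61, -0.49], [-0.36, 0.33, -0.87]] 437.2272562229965
top [0.42572434 0.02443808 0.98359977] [[-0.01, -1.0, -0.03], [-0.99, 0.01, -0.11], [0.11, 0.03, -0.99]] 377.25180465445305
```

View pics/scene0.png

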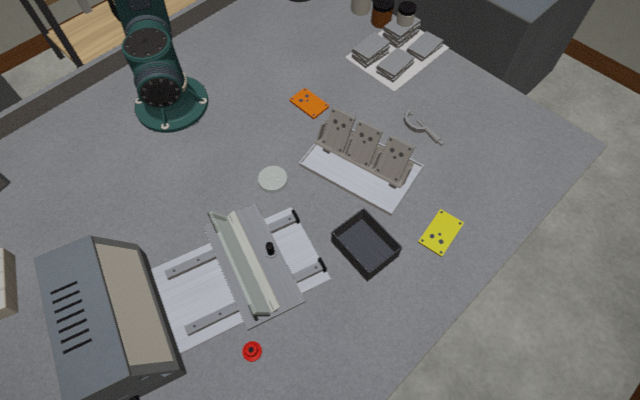

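View pics/top0.png

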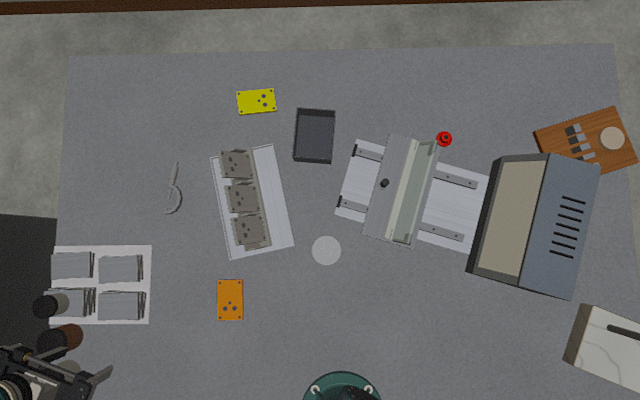

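The scene picture shows the three grey-brown plates in the rack at (335,130), (362,143) and (395,160), the bin at (366,243), the carrier with its knob at (270,250), and the light box at (110,310).

What could be taken for the plates:
- Orange plate at (310,102), not meant.
- Yellow plate at (441,232), not meant.
- Grey stacks at (395,50), on white paper and not in the rack.

I choose the three in the rack, which are at (236,165), (243,196) and (251,231) in the top picture.

```bash
cat > m.py <<'E'
from h import *
T=np.load("top0.npz");S=np.load("scene0.npz")
for n,D,box in(("top",T,(205,130,300,265)),("scene",S,(295,95,430,215))):
    w,img=D["w"],D["img"]; u0,v0,u1,v1=box
    z=w[v0:v1,u0:u1,2]; hsv=cv2.cvtColor(img,cv2.COLOR_BGR2HSV)[v0:v1,u0:u1]
    m=((hsv[...,1]>18)&(hsv[...,0]>8)&(hsv[...,0]<28)&(z>.05)).astype(np.uint8)
    m=cv2.morphologyEx(m,cv2.MORPH_OPEN,np.ones((3,3)))
    k,l,st,c=cv2.connectedComponentsWithStats(m,connectivity=4)
    for i in range(1,k):
        if st[i,4]<100: continue
        p=w[v0:v1,u0:u1][l==i]; p=p[np.isfinite(p).all(1)]; ctr=p.mean(0)
        for _ in range(4):
            nrm=np.linalg.svd(p-p.mean(0),full_matrices=False)[2][2]; d=abs((p-p.mean(0))@nrm); p=p[d<max(.004,2*np.median(d))] if _<3 else p
        if nrm[2]<0:nrm=-nrm
        print(n,i,st[i].tolist(),"ctr",p.mean(0).round(4),"n",nrm.round(3),"az",np.degrees(np.arctan2(nrm[1],nrm[0])).round(1),"zmin/max",np.percentile(p[:,2],[1,99]).round(3))
def rect(n,D,box,f,name):
    w,img=D["w"],D["img"]; u0,v0,u1,v1=box
    ww=w[v0:v1,u0:u1]; hsv=cv2.cvtColor(img,cv2.COLOR_BGR2HSV)[v0:v1,u0:u1]
    p=ww[f(ww[...,2],hsv)]; p=p[np.isfinite(p).all(1)]
    r=cv2.minAreaRect((p[:,:2]*1000).astype(np.float32)); print(n,name,len(p),"zmed",np.median(p[:,2]).round(4),r)
    return p
rect("top",T,(205,130,300,265),lambda z,h:(z<.04)&(h[...,2]>170)&(h[...,1]<25),"tray")
rect("top",T,(285,100,345,170),lambda z,h:(z>.045)&(z<.07),"binrim")
rect("top",T,(325,120,455,260),lambda z,h:(z>.035),"carrier upper")
rect("top",T,(375,172,397,193),lambda z,h:(z>.03)&(h[...,2]<70),"knob")
rect("scene",S,(258,235,282,258),lambda z,h:(z>.03)&(h[...,2]<70),"knob")
rect("top",T,(310,230,345,270),lambda z,h:(z>.008)&(z<.03),"flat")
rect("top",T,(430,125,460,150),lambda z,h:(h[...,1]>150),"seat")
w=T["w"]
for v in(160,190,220): print(v,[(u,*(w[v,u]*1000).round(0).tolist()) for u in range(350,500,6)])
a=cv2.resize(T["img"][130:265,205:300],(420,600),interpolation=cv2.INTER_CUBIC);b=cv2.resize(S["img"][95:215,300:430],(380,350),interpolation=cv2.INTER_CUBIC)
c=np.zeros((600,800,3),np.uint8);c[:,:420]=a;c[:350,420:]=b;cv2.imwrite("pics/crop1.png",c)
E
python3 m.py
```

```text
top 2 [28, 22, 19, 26, 191] ctr [0.6132 0.2353 0.0795] n [ 0.192 -0.852  0.488] az -77.3 zmin/max [0.053 0.104]
scene 1 [27, 16, 91, 69, 2473] ctr [0.531  0.2276 0.0944] n [ 0.181 -0.85   0.495] az -78.0 zmin/max [0.052 0.134]
top tray 36 zmed 0.0066 ((504.41357421875, 220.18978881835938), (232.48590087890625, 98.91587829589844), 21.159879684448242)
top binrim 292 zmed 0.0534 ((698.072998046875, 59.222599029541016), (100.08241271972656, 131.30201721191406), 84.3765869140625)
top carrier upper 5894 zmed 0.0455 ((574.2886352539062, -90.12332153320312), (279.9306640625, 271.131103515625), 72.79292297363281)
top knob 55 zmed 0.0817 ((565.1591796875, -111.53944396972656), (14.43156909942627, 14.252206802368164), 88.2159423828125)
scene knob 82 zmed 0.0802 ((567.7172241210938, -113.99182891845703), (14.238225936889648, 15.604795455932617), 5.515894889831543)
top flat 678 zmed 0.0158 ((402.77099609375, 31.72931671142578), (73.37692260742188, 73.01266479492188), 25.592350006103516)
top seat 172 zmed 0.0089 ((685.3587646484375, -265.634765625), (39.15109634399414, 70.62952423095703), 19.19186
[... 1371 characters left out ...]
82.0, 54.0)]
220 [(350, 479.0, -30.0, -0.0), (356, 479.0, -46.0, 6.0), (362, 478.0, -61.0, 6.0), (368, 476.0, -73.0, 41.0), (374, 476.0, -88.0, 41.0), (380, 476.0, -103.0, 38.0), (386, 476.0, -118.0, 41.0), (392, 475.0, -130.0, 57.0), (398, 474.0, -144.0, 57.0), (404, 473.0, -155.0, 75.0), (410, 472.0, -166.0, 91.0), (416, 475.0, -192.0, 41.0), (422, 476.0, -215.0, 8.0), (428, 476.0, -230.0, 6.0), (434, 476.0, -245.0, 8.0), (440, 476.0, -260.0, 8.0), (446, 476.0, -277.0, 4.0), (452, 475.0, -291.0, 8.0), (458, 475.0, -306.0, 9.0), (464, 475.0, -322.0, 7.0), (470, 475.0, -338.0, 4.0), (476, 475.0, -353.0, 5.0), (482, 473.0, -359.0, 28.0), (488, 472.0, -361.0, 59.0), (494, 471.0, -367.0, 77.0)]
```

View pics/crop1.png

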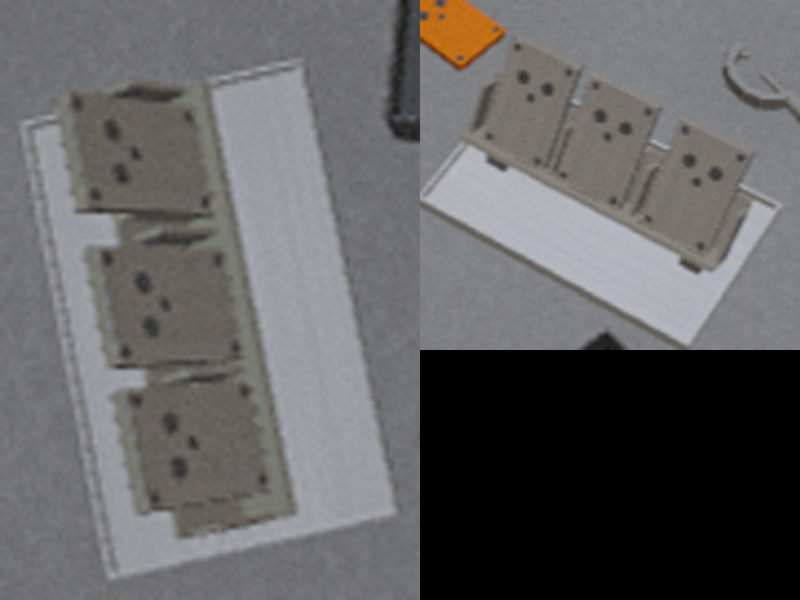

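The crop confirms the choice: three grey-brown plates with dark ports lean side by side in the rack. In the crop they are at about (140,150), (170,310) and (205,450).

```bash
cat > m2.py <<'E'
from h import *
T=np.load("top0.npz");S=np.load("scene0.npz")
def pts(D,b):
    p=D["w"][b[1]:b[3],b[0]:b[2]].reshape(-1,3); return p[np.isfinite(p).all(1)]
def plane(p,n0,tol=.003,thr=.95):
    n=n0/np.linalg.norm(n0); 
    # find densest offset
    for it in range(6):
        d=p@n; h,e=np.histogram(d,bins=np.arange(d.min(),d.max()+.002,.002)) 
        c=e[h.argmax()]+.001 if it==0 else np.median(d[abs(d-c)<tol])
        q=p[abs(d-c)<tol]; m=np.linalg.svd(q-q.mean(0),full_matrices=False)[2][2]; n=m*np.sign(m@n0); c=q.mean(0)@n
    return n,c,q
np.set_printoptions(suppress=True,precision=4)
for nm,D,b in(("top",T,(205,130,300,265)),("scene",S,(295,95,430,215))):
    p=pts(D,b); p=p[(p[:,2]>.1)&(p[:,2]<.15)]
    n,c,q=plane(p,np.array([.18,-.85,.49])); print(nm,"plates n",n,c,len(q),"az",np.degrees(np.arctan2(n[1],n[0])))
    az=np.radians(-78.); 
    ax=np.array([np.cos(az+np.pi/2),np.sin(az+np.pi/2),0]); s=q@ax  # along rack
    h,e=np.histogram(s,bins=np.arange(s.min()-.004,s.max()+.004,.004)); print("s0",e[0],h.tolist(),"ztop",np.percentile(q[:,2],99.5))
for nm,D,b in(("top",T,(375,130,450,250)),("scene",S,(200,195,310,330))):
    p=pts(D,b); p=p[(p[:,2]>.06)&(p[:,2]<.105)]
    n,c,q=plane(p,np.array([.13,.85,.5])); print(nm,"glass n",n,c,len(q),"az",np.degrees(np.arctan2(n[1],n[0])),"zmax",np.percentile(q[:,2],99))
    az=np.arctan2(n[1],n[0]); ax=np.array([np.cos(az-np.pi/2),np.sin(az-np.pi/2),0]); s=q@ax; print("s range",np.percentile(s,[.5,2,98,99.5]),ax)
# carrier plate rect
p=pts(T,(325,120,455,260)); p=p[(abs(p[:,2]-.041)<.004)]; print("carrplate",cv2.minAreaRect((p[:,:2]*1000).astype(np.float32)))
p=pts(S,(200,195,335,340)); p=p[(abs(p[:,2]-.041)<.004)]; print("carrplate S",cv2.minAreaRect((p[:,:2]*1000).astype(np.float32)))
for nm,D,b in(("top",T,(375,172,397,193)),("scene",S,(258,235,282,258))):
    p=pts(D,b); p=p[(p[:,2]>.065)&(p[:,2]<.1)]; t=p[p[:,2]>np.percentile(p[:,2],60)]; print(nm,"knobtop",t.mean(0),(p[:,:2].min(0)+p[:,:2].max(0))/2,np.percentile(p[:,2],95),len(p))
for nm,D,b in(("top",T,(285,100,345,170)),("scene",S,(325,205,405,280))):
    p=pts(D,b); p=p[(p[:,2]>.049)&(p[:,2]<.062)]; print(nm,"bin",cv2.minAreaRect((p[:,:2]*1000).astype(np.float32)))
E
python3 m2.py
```

```text
top plates n [ 0.1777 -0.8392  0.514 ] -0.047050351010909215 1120 az -78.04407271975877
s0 0.45389747559998234 [0, 27, 23, 24, 25, 24, 25, 24, 24, 25, 22, 23, 25, 25, 23, 24, 20, 0, 0, 2, 25, 27, 19, 25, 25, 21, 22, 27, 17, 25, 25, 19, 25, 26, 16, 28, 0, 0, 0, 0, 4, 26, 20, 23, 23, 25, 23, 22, 21, 23, 23, 24, 19, 26, 21, 22, 18] ztop 0.13761576310134982
scene plates n [ 0.1788 -0.8406  0.5112] -0.04756538332782298 1210 az -77.99189637405907
s0 0.4528867507597201 [0, 22, 19, 21, 24, 24, 25, 19, 24, 24, 24, 23, 23, 26, 20, 24, 29, 7, 0, 2, 25, 22, 23, 26, 23, 21, 24, 24, 25, 24, 24, 30, 25, 25, 25, 25, 1, 0, 0, 0, 0, 27, 25, 29, 25, 24, 29, 27, 26, 27, 28, 30, 28, 29, 27, 30, 25, 2] ztop 0.13736807567347736
top glass n [0.1625 0.7771 0.608 ] 0.0020894011495716917 493 az 78.1925319166177 zmax 0.10176661924936922
s range [0.4412 0.4444 0.6883 0.6963] [ 0.9788 -0.2046  0.    ]
scene glass n [0.1576 0.765  0.6245] 0.002207322309559745 446 az 78.3608759092835 zmax 0.10150119849794269
s range [0.4406 0.4503 0.6944 0.6991] [ 0.9794 -0.2017  0.    ]
carrplate ((573.4849243164062, -93.32989501953125), (273.32086181640625, 271.0434875488281), 72.66703033447266)
carrplate S ((570.9013061523438, -95.99946594238281), (266.05615234375, 271.478515625), 72.60882568359375)
top knobtop [ 0.5676 -0.1139  0.0844] [ 0.5663 -0.1129] 0.08570840638353115 53
scene knobtop [ 0.5663 -0.1134  0.0845] [ 0.5669 -0.1135] 0.0860741311139612 72
top bin ((698.072998046875, 59.222599029541016), (100.08241271972656, 131.30201721191406), 84.3765869140625)
scene bin ((697.1187744140625, 58.72957229614258), (101.50575256347656, 131.4705352783203), 84.62738037109375)
```

```bash
cat > m3.py <<'E'
from m2 import *
print("----")
for nm,D,b in(("top",T,(465,155,550,290)),("scene",S,(90,240,180,370))):
    p=pts(D,b); p=p[(p[:,2]>.07)&(p[:,2]<.155)]
    n,c,q=plane(p,np.array([.2,.84,.5])); print(nm,"window n",n,c,len(q),"az",np.degrees(np.arctan2(n[1],n[0])))
def lf(P):
    P=np.array(P); c=np.median(P,0)
    for _ in range(4):
        c=P.mean(0); d=np.linalg.svd(P[:,:2]-c[:2],full_matrices=False)[2]; r=abs((P[:,:2]-c[:2])@d[1]); P=P[r<max(.002,2.5*np.median(r))]
    return c,np.degrees(np.arctan2(d[0][1],d[0][0])),len(P)
w=T["w"]
L=[];G=[]
for v in range(150,236):
    row=w[v,355:440]; z=row[:,2]
    i=np.where((z>.035)&(z<.047))[0]
    if len(i): L.append(row[i[0]])
    g=np.where((z>.092)&(z<.106))[0]
    if len(g): G.append(row[g[-1]])
print("front edge",lf(L)); print("glass top",lf(G))
p=pts(T,(375,130,450,250)); 
for az in(75,76,77,78):
    a=np.radians(az); n=np.array([np.cos(a)*.866,np.sin(a)*.866,.5]); q=p[(p[:,2]>.07)&(p[:,2]<.098)]; d=q@n; c=np.median(d); print(az,c,np.std(d[abs(d-c)<.006]),(abs(d-c)<.006).sum())
E
python3 m3.py | sed -n '/----/,$p'
```

```text
----
top window n [0.2585 0.8264 0.5003] -0.14327412798566524 4881 az 72.63074239315559
scene window n [0.2592 0.8264 0.4999] -0.14286718112226438 5193 az 72.58336665980718
front edge (array([ 0.5481, -0.0875,  0.0408]), np.float64(162.6168879523331), 84)
glass top (array([ 0.5368, -0.1969,  0.097 ]), np.float64(162.60619977654383), 86)
75 0.010002894453595512 0.0028880471975247283 1021
76 0.0013226547411881243 0.0032978152483697275 914
77 -0.007203834984945694 0.00335791649203149 749
78 -0.01564648073678637 0.003456900657581922 642
```

```bash
cat > g.py <<'E'
from h import *
import sys,json
U=lambda az,zc,s: np.array([np.cos(np.radians(az))*s,np.sin(np.radians(az))*s,zc])
h30=np.sqrt(.75)
# tool frames: z=-u (down plate), y = closing
def frame(u,y): 
    z=-u; return np.stack([np.cross(y,z),y,z],1)
rn=U(-78,.5,h30); ru=U(102,h30,.5); Rrack=frame(ru,-rn); ray=U(12,0,1)
cn=U(72.6,.5,h30); cu=U(-107.4,h30,.5); Rcar=frame(cu,cn); cx=U(-107.4,0,1); cy=U(-17.4,0,1)
by=U(84.4,0,1); Rbin=frame(np.array([0,0,1.]),by); bx=U(-5.6,0,1)
L=np.array([.5505,-.166,.052]); BIN=np.array([.6976,.059,.003])
S={'A':.4895,'B':.565,'C':.6495}
def rack(k,up=0): return S[k]*ray+.1368*U(102,0,1)+np.array([0,0,.137])-.005*rn+(up-.037)*ru
def car(y,up=0,out=0): return L+y*cy+(.063+up)*cu+(.005+out)*cn
def plan(p,R,n=None,vp=.036,vr=.095,start=None):
    o=get_obs(); P=np.array(o["tool_pos"]); Q=Ro.from_euler('xyz',o["ee_rot"])
    if start: P,Q=start
    R=R if isinstance(R,Ro) else Ro.from_matrix(R)
    rv=(Q.inv()*R).as_rotvec(); d=np.linalg.norm(p-P)
    N=n or int(np.ceil(max(d/vp,np.linalg.norm(rv)/vr,1))); rows=[]; P0=P.copy();Q0=Q
    for i in range(1,N+1):
        tp=P0+(p-P0)*i/N; tq=Q0*Ro.from_rotvec(rv*i/N)
        r=np.r_[Q.inv().apply(tp-P)/.04,(Q.inv()*tq).as_rotvec()/.1].round(2)
        rows.append(r.tolist()); P=P+Q.apply(r[:3]*.04); Q=Q*Ro.from_rotvec(r[3:]*.1)
    print(N,"dist",d.round(4),"rot",np.degrees(rv).round(1),"\n",json.dumps(rows)); return P,Q
def st():
    o=get_obs(); print("t",o["time"],"p",np.round(o["tool_pos"],4),"q",np.round(o["joint_positions"],2),"F",np.round(o["wrist_force"],1),"w",round(o["width"],4),"ff",round(o["finger_force"],1)); return o
E
python3 - <<'E'
from g import *
T=np.load("top0.npz")["w"]
for nm,b in(("top",(375,130,450,250)),("scene",(200,195,310,330))):
    p=np.load(nm+"0.npz")["w"][b[1]:b[3],b[0]:b[2]].reshape(-1,3); p=p[np.isfinite(p).all(1)]; p=p[(p[:,2]>.068)&(p[:,2]<.1)]
    d=(p-L)@cn; h,e=np.histogram(d,np.arange(-.02,.02,.001)); print(h.tolist()); q=p[abs(d-e[h.argmax()])<.003]
    print("glass off",np.median((q-L)@cn),"y ends",np.percentile((q-L)@cy,[.5,99.5]))
s=plan(rack('A',.09),Rrack)
plan(rack('A'),Rrack,start=s)
E
```

```text
[0, 0, 0, 0, 2, 5, 2, 3, 3, 3, 4, 16, 31, 35, 37, 25, 49, 54, 190, 390, 350, 116, 21, 2, 0, 0, 0, 0, 0, 0, 0, 0, 0, 0, 0, 0, 0, 0, 0]
glass off -0.0002845135793318101 y ends [-0.12720426  0.12616508]
[0, 2, 4, 0, 7, 3, 12, 3, 1, 5, 7, 23, 45, 43, 55, 48, 38, 45, 133, 437, 329, 69, 0, 0, 0, 0, 0, 0, 0, 0, 0, 0, 0, 0, 0, 0, 0, 0, 0]
glass off -0.0002754311666412039 y ends [-0.12862884  0.12641723]
10 dist 0.3558 rot [ 29.1  -8.5 -31.6] 
 [[-0.81, -0.36, 0.06, 0.51, -0.15, -0.55], [-0.79, -0.41, 0.09, 0.51, -0.15, -0.55], [-0.76, -0.44, 0.13, 0.5, -0.15, -0.56], [-0.73, -0.48, 0.16, 0.51, -0.14, -0.55], [-0.71, -0.5, 0.19, 0.51, -0.15, -0.55], [-0.67, -0.54, 0.23, 0.51, -0.15, -0.55], [-0.64, -0.55, 0.27, 0.5, -0.15, -0.55], [-0.6, -0.58, 0.31, 0.51, -0.15, -0.55], [-0.57, -0.59, 0.35, 0.51, -0.15, -0.56], [-0.52, -0.61, 0.38, 0.51, -0.15, -0.55]]
3 dist 0.09 rot [-0.  0.  0.] 
 [[-0.0, 0.0, 0.75, -0.0, 0.0, 0.0], [-0.0, 0.0, 0.75, -0.0, 0.0, 0.0], [-0.0, 0.0, 0.75, -0.0, 0.0, 0.0]]
```

drive_tool --pt "-0.81 -0.36 0.06 0.51 -0.15 -0.55" --pt "-0.79 -0.41 0.09 0.51 -0.15 -0.55" --pt "-0.76 -0.44 0.13 0.5 -0.15 -0.56" --pt "-0.73 -0.48 0.16 0.51 -0.14 -0.55" --pt "-0.71 -0.5 0.19 0.51 -0.15 -0.55" --pt "-0.67 -0.54 0.23 0.51 -0.15 -0.55" --pt "-0.64 -0.55 0.27 0.5 -0.15 -0.55" --pt "-0.6 -0.58 0.31 0.51 -0.15 -0.55" --pt "-0.57 -0.59 0.35 0.51 -0.15 -0.56" --pt "-0.52 -0.61 0.38 0.51 -0.15 -0.55" --pt "0 0 0 0 0 0" --pt "0 0 0 0 0 0" --gripper 0.3

```text
time: 1.6
tool_pos: [0.4435, 0.2665, 0.1811]
ee_rot: [-2.62, 0.001, -2.932]
wrist_force: [-0.3, -0.6, -0.0]
width: 0.066
finger_force: 0.0
```

```bash
python3 - <<'E'
from g import *
st(); plan(rack('A'),Rrack,n=4)
s=snapshot("scene"); w=snapshot("wrist"); c=np.vstack([s["image"],w["image"]]); cv2.imwrite("pics/a1.png",cv2.resize(c,(480,600)))
E
```

```text
t 1.6 p [0.4435 0.2665 0.1811] q [ 0.73  0.22  1.37 -0.46  1.81 -1.11] F [-0.3 -0.6 -0. ] w 0.066 ff 0.0
4 dist 0.091 rot [ 0.1  0.  -0. ] 
 [[-0.0, -0.0, 0.57, 0.01, 0.0, -0.0], [-0.0, -0.01, 0.57, 0.0, 0.0, -0.0], [-0.0, 0.0, 0.57, 0.01, 0.0, -0.0], [-0.01, -0.0, 0.56, 0.0, 0.01, -0.01]]
```

View pics/a1.png

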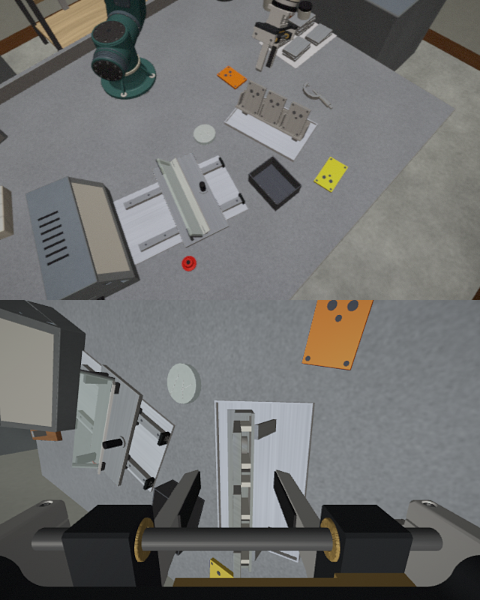

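The picture shows the open fingers straddling the row of plates edge-on, with the row at about (243,430) in the wrist half. Next I lower and grip the first plate.

drive_tool --pt "0 0 0.57 0 0 0" --pt "0 0 0.57 0.01 0 0" --pt "0 0 0.57 0.01 0 0" --pt "0 0 0.56 0 0 0" --pt "0 0 0 0 0 0"

```text
time: 2.33
tool_pos: [0.4523, 0.2212, 0.1015]
ee_rot: [-2.616, -0.001, -2.932]
wrist_force: [-0.5, -0.1, -0.5]
width: 0.0661
finger_force: 0.0
```

drive_tool --pt "0 0 0 0 0 0" --pt "0 0 0 0 0 0" --pt "0 0 0 0 0 0" --pt "0 0 0 0 0 0" --pt "0 0 0 0 0 0" --gripper 1.0

```text
time: 2.95
tool_pos: [0.4536, 0.2218, 0.1027]
ee_rot: [-2.617, 0.002, -2.932]
wrist_force: [0.4, 0.5, -0.8]
width: 0.0192
finger_force: 0.0
```

```bash
python3 - <<'E'
from g import *
st(); print(rack('A'))
s=plan(rack('A',.11),Rrack,vp=.025)
s=plan(car(-.045,.10,.0)+np.array([-.0,.08,.05]),Rcar,start=s,vp=.034,vr=.09)
E
```

```text
t 2.95 p [0.4536 0.2218 0.1027] q [ 0.66  0.21  1.53 -0.47  1.63 -1.1 ] F [ 0.4  0.5 -0.8] w 0.0192 ff 0.0
[0.45330701 0.22172314 0.10245706]
5 dist 0.1098 rot [-0.   0.1 -0. ] 
 [[0.0, 0.0, -0.55, -0.0, 0.0, -0.0], [0.0, 0.0, -0.55, -0.0, 0.01, -0.0], [0.0, 0.0, -0.55, -0.0, -0.0, -0.0], [0.0, 0.0, -0.55, -0.01, 0.0, -0.0], [0.01, 0.0, -0.54, 0.0, 0.0, -0.01]]
13 dist 0.4264 rot [-58.6   0.   30.8] 
 [[0.09, -0.75, 0.32, -0.79, 0.0, 0.41], [0.06, -0.77, 0.27, -0.78, -0.0, 0.42], [0.02, -0.8, 0.2, -0.79, 0.0, 0.41], [-0.01, -0.8, 0.14, -0.79, 0.0, 0.41], [-0.04, -0.82, 0.08, -0.78, -0.0, 0.42], [-0.08, -0.82, 0.01, -0.79, 0.0, 0.41], [-0.11, -0.81, -0.05, -0.79, 0.0, 0.41], [-0.14, -0.8, -0.12, -0.78, 0.0, 0.42], [-0.17, -0.78, -0.17, -0.79, 0.0, 0.41], [-0.21, -0.75, -0.24, -0.79, 0.0, 0.42], [-0.24, -0.73, -0.3, -0.78, 0.0, 0.41], [-0.27, -0.69, -0.35, -0.79, 0.0, 0.41], [-0.29, -0.65, -0.41, -0.79, 0.0, 0.42]]
```

drive_tool --pt "0 0 0 0 0 0" --pt "0 0 0 0 0 0" --pt "0 0 0 0 0 0"

```text
time: 3.32
tool_pos: [0.4535, 0.222, 0.1025]
ee_rot: [-2.618, 0.001, -2.932]
wrist_force: [-1.0, 1.8, -0.5]
width: 0.0098
finger_force: 30.0
```

drive_tool --pt "0 0 -0.15 0 0 0" --pt "0 0 -0.55 0 0 0" --pt "0 0 -0.55 0 0 0" --pt "0 0 -0.55 0 0 0" --pt "0 0 -0.55 0 0 0" --pt "0 0 -0.4 0 0 0" --pt "0 0 0 0 0 0"

```text
time: 4.2
tool_pos: [0.4422, 0.2764, 0.1986]
ee_rot: [-2.618, 0.003, -2.931]
wrist_force: [0.1, -0.7, -5.4]
width: 0.01
finger_force: 30.0
```

```bash
python3 - <<'E'
from g import *
st(); 
s=plan(car(-.045,.10,.0)+np.array([-.0,.08,.05]),Rcar,vp=.034,vr=.09)
E
```

```text
t 4.2 p [0.4422 0.2764 0.1986] q [ 0.74  0.22  1.32 -0.47  1.85 -1.11] F [ 0.1 -0.7 -5.4] w 0.01 ff 30.0
13 dist 0.4273 rot [-58.6   0.2  30.8] 
 [[0.09, -0.75, 0.33, -0.79, 0.0, 0.41], [0.06, -0.77, 0.26, -0.78, 0.0, 0.42], [0.02, -0.8, 0.21, -0.79, 0.01, 0.41], [-0.0, -0.81, 0.14, -0.78, -0.0, 0.42], [-0.04, -0.81, 0.08, -0.79, 0.0, 0.41], [-0.08, -0.82, 0.01, -0.79, 0.0, 0.41], [-0.11, -0.82, -0.05, -0.78, 0.01, 0.42], [-0.14, -0.8, -0.11, -0.79, -0.0, 0.41], [-0.17, -0.78, -0.18, -0.79, 0.0, 0.41], [-0.21, -0.76, -0.23, -0.78, 0.0, 0.42], [-0.24, -0.73, -0.3, -0.79, 0.0, 0.41], [-0.27, -0.69, -0.35, -0.78, 0.01, 0.42], [-0.29, -0.65, -0.41, -0.79, -0.0, 0.41]]
```

drive_tool --pt "0.09 -0.75 0.3 -0.79 0 0.41" --pt "0.06 -0.77 0.26 -0.78 0 0.42" --pt "0.02 -0.8 0.21 -0.79 0.01 0.41" --pt "0 -0.81 0.14 -0.78 0 0.42" --pt "-0.04 -0.81 0.08 -0.79 0 0.41" --pt "-0.08 -0.82 0.01 -0.79 0 0.41" --pt "-0.11 -0.82 -0.05 -0.78 0.01 0.42" --pt "-0.14 -0.8 -0.11 -0.79 0 0.41" --pt "-0.17 -0.78 -0.18 -0.79 0 0.41" --pt "-0.21 -0.76 -0.23 -0.78 0 0.42" --pt "-0.24 -0.73 -0.3 -0.79 0 0.41" --pt "-0.27 -0.69 -0.35 -0.78 0.01 0.42" --pt "-0.29 -0.65 -0.41 -0.79 0 0.41" --pt "0 0 0 0 0 0" --pt "0 0 0 0 0 0"

```text
time: 6.08
tool_pos: [0.4829, -0.1466, 0.2455]
ee_rot: [2.621, -0.004, 2.836]
wrist_force: [-0.3, 1.1, -4.3]
width: 0.0098
finger_force: 30.0
```

```bash
cat > boss.py <<'E'
from g import *
def look(name):
    o=st(); t=snapshot("top"); w=cloud(t); P=np.array(o["tool_pos"]); R=Ro.from_euler('xyz',o["ee_rot"]).as_matrix()
    # plate coords: y'(closing) = underside normal, along -z up plate
    d=(w-P)@R; a=d[...,0]; n=d[...,1]; up=-d[...,2]   # tip is at up=0; plate top +37, bottom -63, centre -13, boss centre -33
    m=(abs(a)<.032)&(up<-.005)&(up>-.063)&(abs(n)<.03)
    b=m&(np.hypot(a,up+.033)<.011); r=m&(np.hypot(a,up+.033)>.017)
    print("boss zone n med",np.nanmedian(n[b]),b.sum(),"rest",np.nanmedian(n[r]),r.sum())
    v,u=np.where(m); 
    if len(v):
        c=t["image"][max(v.min()-35,0):v.max()+35,max(u.min()-40,0):u.max()+40]; cv2.imwrite(f"pics/{name}.png",cv2.resize(c,None,fx=4,fy=4,interpolation=cv2.INTER_CUBIC)[:600,:800]); print(u.min(),u.max(),v.min(),v.max())
    # measured edges of the plate on underside plane
    e=(abs(n-np.nanmedian(n[r]))<.004)&(abs(a)<.05)&(up<0)&(up>-.09); print("a",np.percentile(a[e],[1,99]),"up",np.percentile(up[e],[1,99]))
E
python3 - <<'E'
from boss import *
look("b1"); plan(car(-.045,.03,.004),Rcar,vp=.02)
E
```

```text
t 6.075 p [ 0.4829 -0.1466  0.2455] q [-0.73  0.05  1.42  0.49  1.87 -1.9 ] F [-0.3  1.1 -4.3] w 0.0098 ff 30.0
boss zone n med 0.014301912639597847 62 rest 0.004197556905344773 402
391 417 194 226
a [-0.03156048  0.03142853] up [-0.06197877 -0.00061051]
6 dist 0.1182 rot [-0.2 -0.1 -0.1] 
 [[-0.11, -0.36, 0.32, -0.0, -0.0, -0.0], [-0.1, -0.36, 0.31, -0.01, -0.01, -0.01], [-0.11, -0.37, 0.32, -0.0, -0.0, 0.0], [-0.1, -0.36, 0.31, -0.01, -0.0, -0.0], [-0.11, -0.36, 0.32, -0.0, -0.01, -0.0], [-0.11, -0.37, 0.31, -0.01, -0.0, -0.01]]
```

View pics/b1.png

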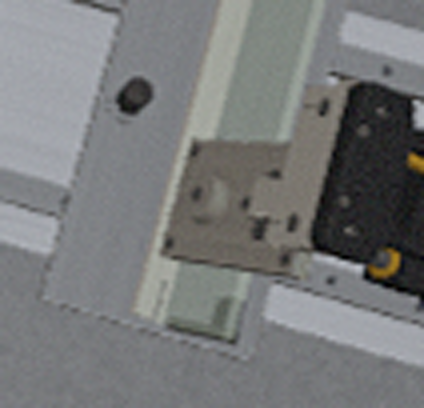

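The crop shows the underside with a round boss at about (210,200), and the depth reading gives it 10 mm proud. Plate A is sound, so it goes on the glass.

drive_tool --pt "-0.11 -0.36 0.32 0 0 0" --pt "-0.1 -0.36 0.31 -0.01 -0.01 -0.01" --pt "-0.11 -0.37 0.32 0 0 0" --pt "-0.1 -0.36 0.31 -0.01 0 0" --pt "-0.11 -0.36 0.32 0 -0.01 0" --pt "-0.11 -0.37 0.31 -0.01 0 -0.01" --pt "0 0 0 0 0 0" --pt "0 0 0 0 0 0"

```text
time: 7.12
tool_pos: [0.4972, -0.1902, 0.1382]
ee_rot: [2.616, 0.003, 2.838]
wrist_force: [0.6, -0.8, -5.2]
width: 0.0098
finger_force: 30.0
```

```bash
python3 - <<'E'
from boss import *
st(); s=plan(car(-.045,.005,.001),Rcar,vp=.009); plan(car(-.045,-.002,.0),Rcar,vp=.001,start=s)
E
```

```text
t 7.125 p [ 0.4972 -0.1902  0.1382] q [-0.78  0.18  1.5   0.47  1.71 -2.04] F [ 0.6 -0.8 -5.2] w 0.0098 ff 30.0
3 dist 0.0264 rot [0.1 0.1 0.1] 
 [[0.01, -0.03, 0.22, 0.01, 0.01, 0.0], [0.01, -0.03, 0.22, 0.0, 0.01, 0.01], [0.02, -0.02, 0.21, 0.01, 0.0, 0.0]]
8 dist 0.0072 rot [-0.  0.  0.] 
 [[-0.0, -0.0, 0.02, -0.0, 0.0, 0.0], [-0.0, -0.01, 0.02, -0.0, 0.0, 0.0], [-0.0, -0.0, 0.03, -0.0, 0.0, 0.0], [-0.0, -0.0, 0.02, -0.0, 0.0, 0.0], [-0.0, -0.01, 0.02, -0.0, 0.0, 0.0], [-0.0, -0.0, 0.02, -0.0, 0.0, 0.0], [-0.0, -0.01, 0.03, -0.0, 0.0, 0.0], [-0.0, 0.0, 0.02, -0.0, 0.0, 0.0]]
```

drive_tool --pt "0.01 -0.03 0.22 0.01 0.01 0" --pt "0.01 -0.03 0.22 0 0.01 0.01" --pt "0.02 -0.02 0.21 0.01 0 0" --pt "0 0 0.03 0 0 0" --pt "0 -0.01 0.03 0 0 0" --pt "0 0 0.03 0 0 0" --pt "0 -0.01 0.03 0 0 0" --pt "0 0 0 0 0 0"

```text
time: 8.12
tool_pos: [0.4994, -0.1779, 0.1095]
ee_rot: [2.618, 0.001, 2.838]
wrist_force: [0.8, 1.0, -2.0]
width: 0.0097
finger_force: 30.0
```

drive_tool --pt "0 -0.01 0.02 0 0 0" --pt "0 0 0.02 0 0 0" --pt "0 0 0 0 0 0"

```text
time: 8.5
tool_pos: [0.4994, -0.1779, 0.1094]
ee_rot: [2.618, 0.001, 2.839]
wrist_force: [-1.9, -0.8, 4.5]
width: 0.0101
finger_force: 30.0
```

```bash
python3 - <<'E'
from boss import *
o=st(); print((np.array(o["tool_pos"])-car(-.045))@np.stack([cy,cu,cn],1)); print(o["wrist_torque"])
E
```

```text
t 8.5 p [ 0.4994 -0.1779  0.1094] q [-0.76  0.19  1.54  0.47  1.65 -2.05] F [-1.9 -0.8  4.5] w 0.0101 ff 30.0
[-1.69660203e-04  5.17808434e-06  6.20160489e-04]
[0.37892822 0.33449211 0.23231734]
```

drive_tool --pt "0 0 0 0 0 0" --pt "0 0 0 0 0 0" --pt "0 0 0 0 0 0" --pt "0 0 0 0 0 0" --pt "0 0 0 0 0 0" --gripper 0.4

```text
time: 9.12
tool_pos: [0.4991, -0.1777, 0.1074]
ee_rot: [2.619, -0.001, 2.838]
wrist_force: [0.7, 0.0, 0.4]
width: 0.0552
finger_force: 0.0
```

```bash
python3 - <<'E'
from boss import *
o=st()
s=plan(car(-.045,.09),Rcar,vp=.03); s=plan(rack('B',.09)+[0,0,.01],Rrack,start=s,vp=.036,vr=.09); plan(rack('B'),Rrack,n=4,start=s)
E
```

```text
t 9.125 p [ 0.4991 -0.1777  0.1074] q [-0.76  0.19  1.55  0.47  1.64 -2.05] F [0.7 0.  0.4] w 0.0552 ff 0.0
4 dist 0.0918 rot [-0. -0. -0.] 
 [[-0.0, 0.0, -0.57, -0.0, -0.0, -0.0], [-0.01, 0.0, -0.58, -0.0, -0.0, -0.0], [0.0, 0.0, -0.57, -0.01, -0.0, -0.0], [-0.0, 0.01, -0.57, 0.0, -0.0, -0.0]]
14 dist 0.5037 rot [ 58.7  -0.  -30.8] 
 [[0.21, 0.76, 0.43, 0.73, -0.0, -0.38], [0.19, 0.8, 0.38, 0.73, -0.0, -0.39], [0.15, 0.82, 0.31, 0.73, -0.0, -0.38], [0.12, 0.86, 0.26, 0.73, -0.0, -0.38], [0.09, 0.87, 0.19, 0.74, -0.0, -0.39], [0.05, 0.89, 0.12, 0.73, -0.0, -0.38], [0.02, 0.9, 0.06, 0.73, -0.0, -0.38], [-0.01, 0.9, -0.0, 0.73, -0.0, -0.39], [-0.05, 0.89, -0.07, 0.73, -0.0, -0.38], [-0.08, 0.89, -0.14, 0.73, -0.0, -0.38], [-0.12, 0.87, -0.2, 0.73, -0.0, -0.39], [-0.15, 0.85, -0.26, 0.74, -0.0, -0.38], [-0.18, 0.81, -0.32, 0.73, -0.0, -0.38], [-0.22, 0.79, -0.39, 0.73, -0.0, -0.39]]
4 dist 0.0989 rot [-0. -0.  0.] 
 [[0.0, 0.03, 0.62, -0.0, -0.0, 0.0], [0.0, 0.03, 0.61, -0.0, -0.0, 0.0], [0.0, 0.03, 0.62, -0.0, -0.0, 0.0], [0.0, 0.04, 0.62, -0.0, -0.0, 0.0]]
```

drive_tool --pt "0 0 -0.57 0 0 0" --pt "0 0 -0.58 0 0 0" --pt "0 0 -0.57 0 0 0" --pt "0 0 -0.57 0 0 0" --pt "0.21 0.76 0.43 0.73 0 -0.38" --pt "0.19 0.8 0.38 0.73 0 -0.39" --pt "0.15 0.82 0.31 0.73 0 -0.38" --pt "0.12 0.86 0.26 0.73 0 -0.38" --pt "0.09 0.87 0.19 0.74 0 -0.39" --pt "0.05 0.89 0.12 0.73 0 -0.38" --pt "0.02 0.9 0.06 0.73 0 -0.38" --pt "-0.01 0.9 0 0.73 0 -0.39" --pt "-0.05 0.89 -0.07 0.73 0 -0.38" --pt "-0.08 0.89 -0.14 0.73 0 -0.38" --pt "-0.12 0.87 -0.2 0.73 0 -0.39" --pt "-0.15 0.85 -0.26 0.74 0 -0.38" --pt "-0.18 0.81 -0.32 0.73 0 -0.38" --pt "-0.22 0.79 -0.39 0.73 0 -0.39" --pt "0 0 0 0 0 0" --pt "0 0 0 0 0 0"

```text
time: 11.62
tool_pos: [0.5175, 0.281, 0.1897]
ee_rot: [-2.617, -0.001, -2.932]
wrist_force: [-0.4, -0.1, 0.9]
width: 0.0563
finger_force: 0.0
```

```bash
python3 - <<'E'
from boss import *
o=st(); plan(rack('B'),Rrack,n=4)
t=snapshot("top"); w=cloud(t)
d=w-L; m=(abs(d@cy+.045)<.05)&(w[...,2]>.05)&(abs(d@cn)<.035); n=d@cn; u=d@cu
k=m&(u>.06)&(u<.105); print("plate on glass: n",np.nanpercentile(n[k],[5,50,95]),"y",np.percentile((d@cy)[k],[1,99]),"umax",np.percentile(u[m],99.5),k.sum())
for a,b in((0.045,.065),(.07,.085),(.085,.099)): q=m&(u>a)&(u<b); print(a,np.nanmedian(n[q]))
# rack B, C check
d=w-rack('B'); s=w@ray; k=(abs((w-rack('B'))@rn-.005)<.004)&(w[...,2]>.1)&(s>.52)&(s<.7); h,e=np.histogram(s[k],np.arange(.52,.7,.004)); print(h.tolist())
E
```

```text
t 11.625 p [0.5175 0.281  0.1897] q [ 0.67  0.35  1.18 -0.48  1.83 -1.19] F [-0.4 -0.1  0.9] w 0.0563 ff 0.0
4 dist 0.0981 rot [-0.1 -0.1  0. ] 
 [[-0.0, 0.03, 0.61, -0.0, -0.0, 0.0], [-0.01, 0.03, 0.61, -0.01, -0.01, 0.0], [0.0, 0.03, 0.62, -0.0, 0.0, 0.0], [-0.0, 0.04, 0.61, -0.0, -0.0, 0.01]]
plate on glass: n [0.0025722  0.00949919 0.01148904] y [-0.07656586 -0.01407807] umax 0.10112536508406136 434
0.045 0.009264223966738882
0.07 0.009707845361453448
0.085 0.009475422018664945
[17, 42, 30, 29, 32, 37, 26, 28, 28, 16, 28, 24, 19, 29, 26, 18, 29, 23, 21, 13, 6, 0, 0, 0, 19, 26, 22, 20, 24, 25, 23, 25, 21, 22, 19, 24, 21, 26, 21, 22, 6, 0, 0, 0]
```

Plate A stands flat on the glass, square and in the corner. Next is plate B.

drive_tool --pt "0 0.03 0.61 0 0 0" --pt "-0.01 0.03 0.61 -0.01 -0.01 0" --pt "0 0.03 0.62 0 0 0" --pt "0 0.04 0.61 0 0 0.01" --pt "0 0 0 0 0 0"

```text
time: 12.3
tool_pos: [0.5264, 0.2351, 0.1017]
ee_rot: [-2.617, -0.002, -2.936]
wrist_force: [-0.4, 0.3, 0.7]
width: 0.0564
finger_force: 0.0
```

drive_tool --pt "0 0 0 0 0 0" --pt "0 0 0 0 0 0" --pt "0 0 0 0 0 0" --pt "0 0 0 0 0 0" --pt "0 0 0 0 0 0" --pt "0 0 0 0 0 0" --pt "0 0 0 0 0 0" --gripper 1.0

```text
time: 13.18
tool_pos: [0.5271, 0.2379, 0.1025]
ee_rot: [-2.618, 0.001, -2.932]
wrist_force: [-0.6, 1.4, -0.2]
width: 0.0102
finger_force: 30.0
```

drive_tool --pt "0 0 -0.15 0 0 0" --pt "0 0 -0.55 0 0 0" --pt "0 0 -0.55 0 0 0" --pt "0 0 -0.55 0 0 0" --pt "0 0 -0.55 0 0 0" --pt "0 0 -0.5 0 0 0" --pt "0 0 0 0 0 0"

```text
time: 14.05
tool_pos: [0.5154, 0.295, 0.2018]
ee_rot: [-2.62, 0.002, -2.931]
wrist_force: [0.1, 1.1, -3.9]
width: 0.0098
finger_force: 30.0
```

```bash
python3 - <<'E'
from g import *
st(); 
s=plan(car(.045,.10,.0)+np.array([-.0,.08,.05]),Rcar,vp=.034,vr=.09)
E
```

```text
t 14.05 p [0.5154 0.295  0.2018] q [ 0.69  0.36  1.14 -0.48  1.86 -1.18] F [ 0.1  1.1 -3.9] w 0.0098 ff 30.0
14 dist 0.4733 rot [-58.5   0.1  30.8] 
 [[0.08, -0.77, 0.35, -0.73, 0.0, 0.38], [0.05, -0.79, 0.29, -0.73, 0.0, 0.39], [0.02, -0.81, 0.24, -0.73, 0.0, 0.38], [-0.02, -0.83, 0.17, -0.73, 0.0, 0.39], [-0.04, -0.83, 0.11, -0.73, 0.01, 0.38], [-0.08, -0.84, 0.06, -0.72, -0.0, 0.39], [-0.11, -0.84, -0.01, -0.73, -0.0, 0.38], [-0.14, -0.83, -0.07, -0.73, -0.0, 0.38], [-0.18, -0.82, -0.13, -0.73, 0.0, 0.39], [-0.2, -0.79, -0.19, -0.73, 0.0, 0.38], [-0.24, -0.78, -0.24, -0.73, 0.0, 0.39], [-0.26, -0.74, -0.31, -0.73, 0.0, 0.38], [-0.3, -0.71, -0.35, -0.73, 0.0, 0.39], [-0.31, -0.67, -0.4, -0.73, 0.01, 0.38]]
```

drive_tool --pt "0.08 -0.77 0.33 -0.73 0 0.38" --pt "0.05 -0.79 0.29 -0.73 0 0.39" --pt "0.02 -0.81 0.24 -0.73 0 0.38" --pt "-0.02 -0.83 0.17 -0.73 0 0.39" --pt "-0.04 -0.83 0.11 -0.73 0.01 0.38" --pt "-0.08 -0.84 0.06 -0.72 0 0.39" --pt "-0.11 -0.84 -0.01 -0.73 0 0.38" --pt "-0.14 -0.83 -0.07 -0.73 0 0.38" --pt "-0.18 -0.82 -0.13 -0.73 0 0.39" --pt "-0.2 -0.79 -0.19 -0.73 0 0.38" --pt "-0.24 -0.78 -0.24 -0.73 0 0.39" --pt "-0.26 -0.74 -0.31 -0.73 0 0.38" --pt "-0.3 -0.71 -0.35 -0.73 0 0.39" --pt "-0.31 -0.67 -0.4 -0.73 0.01 0.38" --pt "0 0 0 0 0 0" --pt "0 0 0 0 0 0"

```text
time: 16.05
tool_pos: [0.5687, -0.174, 0.2451]
ee_rot: [2.621, -0.004, 2.836]
wrist_force: [1.0, -0.5, -3.8]
width: 0.0099
finger_force: 30.0
```

```bash
python3 - <<'E'
from boss import *
look("b2"); s=plan(car(.045,.03,.004),Rcar,vp=.02)
print("bin:"); s=plan(BIN+np.array([0,0,.18]),Rbin); plan(BIN+np.array([0,0,.072]),Rbin,start=s,vp=.02)
E
```

```text
t 16.05 p [ 0.5687 -0.174   0.2451] q [-0.67  0.24  1.2   0.5   1.86 -1.83] F [ 1.  -0.5 -3.8] w 0.0099 ff 30.0
boss zone n med 0.004177939831542127 60 rest 0.004158646192133449 434
403 429 152 182
a [-0.03156867  0.03090693] up [-0.06202194 -0.00089056]
6 dist 0.1178 rot [-0.2 -0.1 -0.1] 
 [[-0.11, -0.36, 0.32, -0.0, -0.0, -0.0], [-0.1, -0.36, 0.31, -0.01, -0.01, -0.01], [-0.11, -0.36, 0.32, -0.0, 0.0, 0.0], [-0.1, -0.36, 0.31, -0.01, -0.0, -0.0], [-0.11, -0.36, 0.32, -0.0, -0.0, -0.0], [-0.11, -0.36, 0.31, -0.01, -0.01, -0.01]]
bin:
8 dist 0.2729 rot [ 29.7   3.  -11.6] 
 [[-0.17, 0.61, 0.57, 0.65, 0.06, -0.25], [-0.18, 0.64, 0.54, 0.65, 0.07, -0.26], [-0.21, 0.66, 0.49, 0.65, 0.06, -0.25], [-0.22, 0.7, 0.44, 0.65, 0.07, -0.25], [-0.25, 0.71, 0.4, 0.65, 0.06, -0.26], [-0.27, 0.73, 0.35, 0.64, 0.07, -0.25], [-0.29, 0.75, 0.29, 0.65, 0.06, -0.25], [-0.3, 0.75, 0.25, 0.65, 0.07, -0.26]]
6 dist 0.1081 rot [ 0. -0.  0.] 
 [[-0.0, 0.0, 0.45, 0.0, -0.0, 0.0], [-0.0, 0.0, 0.45, 0.0, -0.0, 0.0], [-0.0, 0.0, 0.45, 0.0, -0.0, 0.0], [-0.0, 0.0, 0.45, 0.0, -0.0, 0.0], [-0.0, 0.0, 0.45, 0.0, -0.0, 0.0], [-0.01, 0.0, 0.45, 0.0, -0.0, 0.0]]
```

View pics/b2.png

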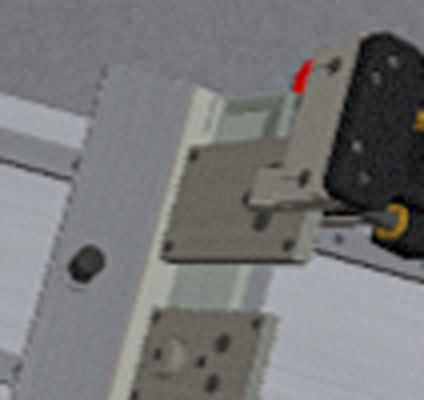

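The crop shows plate B's underside flat, with no boss where one should be at about (200,215); the boss of plate A shows below at (172,355). The depth reading gives 0 mm proud, so B goes to the bin.

drive_tool --pt "-0.17 0.61 0.57 0.65 0.06 -0.25" --pt "-0.18 0.64 0.54 0.65 0.07 -0.26" --pt "-0.21 0.66 0.49 0.65 0.06 -0.25" --pt "-0.22 0.7 0.44 0.65 0.07 -0.25" --pt "-0.25 0.71 0.4 0.65 0.06 -0.26" --pt "-0.27 0.73 0.35 0.64 0.07 -0.25" --pt "-0.29 0.75 0.29 0.65 0.06 -0.25" --pt "-0.3 0.75 0.25 0.65 0.07 -0.26" --pt "0 0 0 0 0 0" --pt "0 0 0 0 0 0"

```text
time: 17.35
tool_pos: [0.6974, 0.0597, 0.1841]
ee_rot: [3.141, 0.001, 3.046]
wrist_force: [-0.4, 0.2, -3.1]
width: 0.0101
finger_force: 30.0
```

```bash
python3 - <<'E'
from boss import *
st(); plan(BIN+np.array([0,0,.067]),Rbin,vp=.02)
E
```

```text
t 17.35 p [0.6974 0.0597 0.1841] q [ 0.    0.43  0.99  0.    1.72 -1.47] F [-0.4  0.2 -3.1] w 0.0101 ff 30.0
6 dist 0.1141 rot [0.  0.  0.1] 
 [[-0.0, -0.0, 0.48, 0.0, 0.0, 0.0], [-0.0, -0.01, 0.47, 0.0, 0.0, 0.01], [-0.0, 0.0, 0.48, 0.0, 0.0, 0.0], [-0.0, -0.0, 0.47, 0.0, 0.0, 0.0], [-0.0, -0.01, 0.48, 0.0, 0.0, 0.01], [-0.01, 0.0, 0.47, 0.0, 0.01, 0.0]]
```

drive_tool --pt "0 0 0.48 0 0 0" --pt "0 -0.01 0.47 0 0 0.01" --pt "0 0 0.48 0 0 0" --pt "0 0 0.47 0 0 0" --pt "0 -0.01 0.48 0 0 0" --pt "0 0 0.4 0 0 0" --pt "0 0 0 0 0 0" --pt "0 0 0 0 0 0"

```text
time: 18.35
tool_pos: [0.6987, 0.0576, 0.0736]
ee_rot: [3.141, 0.003, 3.043]
wrist_force: [-0.0, -0.1, -3.7]
width: 0.0097
finger_force: 30.0
```

drive_tool --pt "0 0 0 0 0 0" --pt "0 0 0 0 0 0" --pt "0 0 0 0 0 0" --pt "0 0 0 0 0 0" --pt "0 0 0 0 0 0" --pt "0 0 0 0 0 0" --gripper 0.0

```text
time: 19.1
tool_pos: [0.6981, 0.0576, 0.0727]
ee_rot: [3.141, 0.001, 3.043]
wrist_force: [-0.4, -1.0, -0.2]
width: 0.0666
finger_force: 0.0
```

drive_tool --pt "0 0 -0.2 0 0 0" --pt "0 0 -0.4 0 0 0" --pt "0 0 -0.6 0 0 0" --pt "0 0 -0.7 0 0 0" --pt "0 0 -0.7 0 0 0" --pt "0 0 -0.6 0 0 0" --pt "0 0 0 0 0 0" --gripper 0.3

```text
time: 19.98
tool_pos: [0.6996, 0.0575, 0.2056]
ee_rot: [3.141, 0.009, 3.043]
wrist_force: [-0.2, 0.0, -0.2]
width: 0.0654
finger_force: 0.0
```

```bash
python3 - <<'E'
from boss import *
st(); s=plan(rack('C',.09)+[0,0,.01],Rrack,vp=.034)
w=cloud(snapshot("top")); d=w-BIN; m=(abs(d@bx)<.075)&(abs(d@by)<.09)&(w[...,2]>.062)
p=d[m&(w[...,2]<.14)]; print(len(p),"bx",np.percentile(p@bx,[2,50,98]),"by",np.percentile(p@by,[2,50,98]),"z",np.percentile(p[:,2],[2,50,98]))
E
```

```text
t 19.975 p [0.6996 0.0575 0.2056] q [ 0.    0.43  0.95  0.    1.75 -1.47] F [-0.2  0.  -0.2] w 0.0654 ff 0.0
8 dist 0.2615 rot [ 29.7  -4.1 -17.4] 
 [[0.38, 0.72, 0.04, 0.65, -0.09, -0.38], [0.36, 0.74, -0.0, 0.65, -0.09, -0.38], [0.33, 0.74, -0.06, 0.65, -0.09, -0.38], [0.29, 0.76, -0.11, 0.65, -0.09, -0.38], [0.27, 0.75, -0.16, 0.64, -0.09, -0.38], [0.24, 0.75, -0.21, 0.65, -0.09, -0.38], [0.21, 0.75, -0.26, 0.65, -0.09, -0.38], [0.17, 0.74, -0.31, 0.65, -0.09, -0.38]]
103 bx [-0.01666935  0.00843171  0.03294047] by [-0.0073687  -0.00313919  0.00257876] z [0.06711762 0.0990977  0.1021893 ]
```

drive_tool --pt "0.38 0.72 0.04 0.65 -0.09 -0.38" --pt "0.36 0.74 0 0.65 -0.09 -0.38" --pt "0.33 0.74 -0.06 0.65 -0.09 -0.38" --pt "0.29 0.76 -0.11 0.65 -0.09 -0.38" --pt "0.27 0.75 -0.16 0.64 -0.09 -0.38" --pt "0.24 0.75 -0.21 0.65 -0.09 -0.38" --pt "0.21 0.75 -0.26 0.65 -0.09 -0.38" --pt "0.17 0.74 -0.31 0.65 -0.09 -0.38" --pt "0 0 0 0 0 0" --pt "0 0 0 0 0 0"

```text
time: 21.28
tool_pos: [0.5987, 0.2986, 0.1853]
ee_rot: [-2.619, -0.009, -2.932]
wrist_force: [0.2, -0.1, -0.1]
width: 0.0655
finger_force: 0.0
```

```bash
python3 - <<'E'
from boss import *
st(); s=plan(rack('C'),Rrack,n=4)
w=cloud(snapshot("top")); d=w-BIN; m=(abs(d@bx)<.075)&(abs(d@by)<.09)&(w[...,2]>.062)
p=d[m&(w[...,2]<.14)]; print(len(p),"bx",np.percentile(p@bx,[2,50,98]),"by",np.percentile(p@by,[2,50,98]),"z",np.percentile(p[:,2],[2,50,98]))
E
```

```text
t 21.275 p [0.5987 0.2986 0.1853] q [ 0.62  0.53  0.95 -0.5   1.86 -1.26] F [ 0.2 -0.1 -0.1] w 0.0655 ff 0.0
4 dist 0.0943 rot [ 0.  -0.4  0.3] 
 [[-0.02, 0.01, 0.59, 0.0, -0.02, 0.01], [-0.01, 0.02, 0.59, 0.0, -0.02, 0.01], [-0.01, 0.01, 0.59, 0.01, -0.02, 0.02], [-0.01, 0.02, 0.59, -0.0, -0.02, 0.01]]
145 bx [-0.02957756 -0.00360501  0.03263999] by [-0.00738061 -0.00329912  0.00219105] z [0.06327945 0.09916746 0.10279148]
```

drive_tool --pt "-0.02 0.01 0.59 0 -0.02 0.01" --pt "-0.01 0.02 0.59 0 -0.02 0.01" --pt "-0.01 0.01 0.59 0.01 -0.02 0.02" --pt "-0.01 0.02 0.59 0 -0.02 0.01" --pt "0 0 0 0 0 0"

```text
time: 21.95
tool_pos: [0.6095, 0.2524, 0.1017]
ee_rot: [-2.617, -0.002, -2.936]
wrist_force: [-0.5, -0.6, 1.3]
width: 0.0659
finger_force: 0.0
```

drive_tool --pt "0 0 0 0 0 0" --pt "0 0 0 0 0 0" --pt "0 0 0 0 0 0" --pt "0 0 0 0 0 0" --pt "0 0 0 0 0 0" --pt "0 0 0 0 0 0" --pt "0 0 0 0 0 0" --pt "0 0 0 0 0 0" --gripper 1.0

```text
time: 22.95
tool_pos: [0.6098, 0.2557, 0.1032]
ee_rot: [-2.619, 0.002, -2.932]
wrist_force: [1.0, 0.4, -0.6]
width: 0.0095
finger_force: 30.0
```

drive_tool --pt "0 0 -0.15 0 0 0" --pt "0 0 -0.55 0 0 0" --pt "0 0 -0.55 0 0 0" --pt "0 0 -0.55 0 0 0" --pt "0 0 -0.55 0 0 0" --pt "0 0 -0.5 0 0 0" --pt "0 0 0 0 0 0"

```text
time: 23.82
tool_pos: [0.5979, 0.3125, 0.2026]
ee_rot: [-2.621, 0.003, -2.931]
wrist_force: [0.0, 0.3, -5.3]
width: 0.0099
finger_force: 30.0
```

```bash
python3 - <<'E'
from g import *
st(); 
s=plan(car(.045,.10,.0)+np.array([-.0,.08,.05]),Rcar,vp=.034,vr=.09)
E
```

```text
t 23.825 p [0.5979 0.3125 0.2026] q [ 0.63  0.53  0.9  -0.5   1.89 -1.26] F [ 0.   0.3 -5.3] w 0.0099 ff 30.0
15 dist 0.4883 rot [-58.4   0.2  30.8] 
 [[0.21, -0.71, 0.33, -0.68, 0.0, 0.36], [0.19, -0.75, 0.27, -0.68, 0.0, 0.36], [0.16, -0.76, 0.23, -0.68, 0.01, 0.36], [0.14, -0.79, 0.17, -0.68, -0.0, 0.36], [0.1, -0.79, 0.12, -0.68, -0.0, 0.35], [0.08, -0.81, 0.06, -0.68, 0.0, 0.36], [0.04, -0.81, 0.01, -0.68, 0.0, 0.36], [0.02, -0.82, -0.04, -0.68, 0.0, 0.36], [-0.01, -0.8, -0.1, -0.68, 0.01, 0.36], [-0.04, -0.8, -0.16, -0.68, -0.0, 0.36], [-0.07, -0.78, -0.21, -0.68, -0.0, 0.36], [-0.1, -0.77, -0.26, -0.68, 0.0, 0.36], [-0.12, -0.74, -0.31, -0.68, 0.0, 0.36], [-0.15, -0.71, -0.37, -0.68, 0.0, 0.36], [-0.18, -0.68, -0.41, -0.68, 0.01, 0.35]]
```

drive_tool --pt "0.21 -0.71 0.31 -0.68 0 0.36" --pt "0.19 -0.75 0.27 -0.68 0 0.36" --pt "0.16 -0.76 0.23 -0.68 0.01 0.36" --pt "0.14 -0.79 0.17 -0.68 0 0.36" --pt "0.1 -0.79 0.12 -0.68 0 0.35" --pt "0.08 -0.81 0.06 -0.68 0 0.36" --pt "0.04 -0.81 0.01 -0.68 0 0.36" --pt "0.02 -0.82 -0.04 -0.68 0 0.36" --pt "-0.01 -0.8 -0.1 -0.68 0.01 0.36" --pt "-0.04 -0.8 -0.16 -0.68 0 0.36" --pt "-0.07 -0.78 -0.21 -0.68 0 0.36" --pt "-0.1 -0.77 -0.26 -0.68 0 0.36" --pt "-0.12 -0.74 -0.31 -0.68 0 0.36" --pt "-0.15 -0.71 -0.37 -0.68 0 0.36" --pt "-0.18 -0.68 -0.41 -0.68 0.01 0.35" --pt "0 0 0 0 0 0" --pt "0 0 0 0 0 0"

```text
time: 25.95
tool_pos: [0.5689, -0.1742, 0.2455]
ee_rot: [2.621, -0.003, 2.836]
wrist_force: [-0.4, -0.1, -5.8]
width: 0.0097
finger_force: 30.0
```

```bash
python3 - <<'E'
from boss import *
look("b3"); s=plan(car(.045,.03,.004),Rcar,vp=.02)
E
```

```text
t 25.95 p [ 0.5689 -0.1742  0.2455] q [-0.67  0.24  1.2   0.5   1.86 -1.83] F [-0.4 -0.1 -5.8] w 0.0097 ff 30.0
boss zone n med 0.014013487423653015 75 rest 0.004181788275450887 405
403 429 152 182
a [-0.03125479  0.03152692] up [-0.06375694 -0.00058579]
6 dist 0.118 rot [-0.2 -0.1 -0.1] 
 [[-0.1, -0.36, 0.32, -0.0, -0.0, -0.0], [-0.11, -0.36, 0.31, -0.01, -0.01, -0.01], [-0.1, -0.36, 0.32, -0.0, 0.0, 0.0], [-0.11, -0.36, 0.32, -0.01, -0.0, -0.0], [-0.1, -0.36, 0.31, -0.0, -0.0, -0.0], [-0.11, -0.37, 0.32, -0.01, -0.01, -0.01]]
```

Plate C has its boss, so it goes on the glass.

drive_tool --pt "-0.1 -0.36 0.32 0 0 0" --pt "-0.11 -0.36 0.31 -0.01 -0.01 -0.01" --pt "-0.1 -0.36 0.32 0 0 0" --pt "-0.11 -0.36 0.32 -0.01 0 0" --pt "-0.1 -0.36 0.31 0 0 0" --pt "-0.11 -0.37 0.32 -0.01 -0.01 -0.01" --pt "0 0 0 0 0 0" --pt "0 0 0 0 0 0"

```text
time: 27.0
tool_pos: [0.5829, -0.2171, 0.1384]
ee_rot: [2.617, 0.003, 2.838]
wrist_force: [0.1, -0.3, -4.6]
width: 0.0097
finger_force: 30.0
```

```bash
python3 - <<'E'
from boss import *
st(); s=plan(car(.045,.006,.001),Rcar,vp=.009); plan(car(.045,-.002,.0),Rcar,vp=.001,start=s)
E
```

```text
t 27.0 p [ 0.5829 -0.2171  0.1384] q [-0.71  0.36  1.27  0.48  1.72 -1.96] F [ 0.1 -0.3 -4.6] w 0.0097 ff 30.0
3 dist 0.0256 rot [0.1 0.1 0.1] 
 [[0.01, -0.03, 0.21, 0.0, 0.01, 0.0], [0.01, -0.03, 0.21, 0.01, 0.01, 0.01], [0.01, -0.02, 0.21, 0.0, 0.01, 0.0]]
9 dist 0.0082 rot [ 0. -0.  0.] 
 [[0.0, -0.0, 0.02, 0.0, -0.0, 0.0], [0.0, -0.01, 0.03, 0.0, -0.0, 0.0], [0.0, 0.0, 0.02, 0.0, -0.0, 0.0], [0.0, -0.0, 0.02, 0.0, -0.0, 0.0], [0.0, -0.01, 0.02, 0.0, -0.0, 0.0], [0.0, 0.0, 0.03, 0.0, -0.0, 0.0], [0.0, -0.0, 0.02, 0.0, -0.0, 0.0], [0.0, -0.01, 0.02, 0.0, -0.0, 0.0], [0.0, 0.0, 0.02, 0.0, -0.0, 0.0]]
```

drive_tool --pt "0.01 -0.03 0.21 0 0.01 0" --pt "0.01 -0.03 0.21 0.01 0.01 0.01" --pt "0.01 -0.02 0.21 0 0.01 0" --pt "0 0 0.03 0 0 0" --pt "0 -0.01 0.03 0 0 0" --pt "0 0 0.02 0 0 0" --pt "0 0 0 0 0 0"

```text
time: 27.88
tool_pos: [0.5851, -0.2061, 0.1118]
ee_rot: [2.618, -0.0, 2.838]
wrist_force: [0.1, 0.8, -4.7]
width: 0.0094
finger_force: 30.0
```

drive_tool --pt "0 -0.01 0.02 0 0 0" --pt "0 0 0.02 0 0 0" --pt "0 0 0 0 0 0"

```text
time: 28.25
tool_pos: [0.5854, -0.2054, 0.1105]
ee_rot: [2.617, 0.0, 2.839]
wrist_force: [0.6, 1.3, -2.5]
width: 0.0101
finger_force: 30.0
```

drive_tool --pt "0 0 0.02 0 0 0" --pt "0 0 0.01 0 0 0" --pt "0 0 0 0 0 0"

```text
time: 28.62
tool_pos: [0.5855, -0.2052, 0.1101]
ee_rot: [2.618, 0.001, 2.839]
wrist_force: [-0.6, 1.0, 3.9]
width: 0.0097
finger_force: 30.0
```

```bash
python3 - <<'E'
from boss import *
o=st(); print((np.array(o["tool_pos"])-car(.045))@np.stack([cy,cu,cn],1))
E
```

```text
t 28.625 p [ 0.5855 -0.2052  0.1101] q [-0.7   0.37  1.31  0.48  1.66 -1.97] F [-0.6  1.   3.9] w 0.0097 ff 30.0
[9.47144438e-05 7.69880504e-04 6.83383825e-04]
```

drive_tool --pt "0 0 0 0 0 0" --pt "0 0 0 0 0 0" --pt "0 0 0 0 0 0" --pt "0 0 0 0 0 0" --pt "0 0 0 0 0 0" --gripper 0.4

```text
time: 29.25
tool_pos: [0.5852, -0.2051, 0.1088]
ee_rot: [2.618, -0.001, 2.838]
wrist_force: [-0.4, 0.5, -0.2]
width: 0.0552
finger_force: 0.0
```

drive_tool --pt "0 0 -0.4 0 0 0" --pt "0 0 -0.6 0 0 0" --pt "0 0 -0.6 0 0 0" --pt "0 0 -0.6 0 0 0" --pt "0 0 -0.6 0 0 0" --pt "0 0 0 0 0 0"

```text
time: 30.0
tool_pos: [0.5691, -0.2604, 0.2089]
ee_rot: [2.621, 0.004, 2.837]
wrist_force: [0.3, -0.0, 0.6]
width: 0.0559
finger_force: 0.0
```

```bash
cat >> g.py <<'E'
K=np.array([.567,-.1135,0]); Rk=frame(np.array([0,0,1.]),cy)
def kn(x,z): return K+x*cx+np.array([0,0,z])
E
python3 - <<'E'
from boss import *
o=st(); w=cloud(snapshot("top")); d=w-L
for yc in(-.045,.045):
    m=(abs(d@cy-yc)<.05)&(w[...,2]>.05)&(abs(d@cn)<.035); n=d@cn; u=d@cu; k=m&(u>.06)&(u<.105)
    print("n",[np.nanmedian(n[m&(u>a)&(u<a+.015)]).round(4) for a in(.045,.07,.085)],"y",np.percentile((d@cy)[k],[1,99]),"umax",np.percentile(u[m&(u<.13)],99.5))
s=plan(kn(-.05,.2),Rk,vp=.034); plan(kn(-.04,.056),Rk,start=s)
E
```

```text
t 30.0 p [ 0.5691 -0.2604  0.2089] q [-0.78  0.36  1.12  0.48  1.87 -1.95] F [ 0.3 -0.   0.6] w 0.0559 ff 0.0
n [np.float64(0.0087), np.float64(0.0098), np.float64(0.0095)] y [-0.0766305  -0.01377189] umax 0.10114538033104092
n [np.float64(0.0089), np.float64(0.0098), np.float64(0.0092)] y [0.01354423 0.07655429] umax 0.10153589285224122
18 dist 0.1943 rot [ 23.5 -23.4  87.8] 
 [[0.06, 0.22, 0.14, 0.23, -0.23, 0.85], [0.09, 0.22, 0.13, 0.23, -0.22, 0.85], [0.1, 0.22, 0.13, 0.22, -0.23, 0.85], [0.13, 0.2, 0.12, 0.23, -0.23, 0.85], [0.15, 0.2, 0.11, 0.23, -0.22, 0.86], [0.16, 0.19, 0.1, 0.23, -0.23, 0.85], [0.19, 0.17, 0.09, 0.23, -0.23, 0.85], [0.2, 0.16, 0.09, 0.23, -0.22, 0.85], [0.21, 0.14, 0.08, 0.22, -0.23, 0.85], [0.23, 0.13, 0.07, 0.23, -0.23, 0.85], [0.24, 0.11, 0.06, 0.23, -0.22, 0.85], [0.25, 0.09, 0.05, 0.23, -0.23, 0.85], [0.25, 0.07, 0.05, 0.23, -0.23, 0.85], [0.26, 0.05, 0.04, 0.22, -0.22, 0.85], [0.27, 0.02, 0.03, 0.23, -0.23, 0.86], [0.27, 0.01, 0.03, 0.23, -0.23, 0.85], [0.27, -0.02, 0.02, 0.23, -0.22, 0.85], [0.26, -0.04, 0.01, 0.23, -0.23, 0.85]]
5 dist 0.1444 rot [-0.  0. -0.] 
 [[-0.05, -0.0, 0.72, -0.0, 0.0, -0.0], [-0.05, -0.0, 0.72, -0.0, 0.0, -0.0], [-0.05, -0.0, 0.72, -0.0, 0.0, -0.0], [-0.05, -0.0, 0.72, -0.0, 0.0, -0.0], [-0.05, -0.0, 0.72, -0.0, 0.0, -0.0]]
```

Both plates sit flat in the corner. Next I go to the knob with the gripper shut.

drive_tool --pt "0.06 0.22 0.14 0.23 -0.23 0.85" --pt "0.09 0.22 0.13 0.23 -0.22 0.85" --pt "0.1 0.22 0.13 0.22 -0.23 0.85" --pt "0.13 0.2 0.12 0.23 -0.23 0.85" --pt "0.15 0.2 0.11 0.23 -0.22 0.86" --pt "0.16 0.19 0.1 0.23 -0.23 0.85" --pt "0.19 0.17 0.09 0.23 -0.23 0.85" --pt "0.2 0.16 0.09 0.23 -0.22 0.85" --pt "0.21 0.14 0.08 0.22 -0.23 0.85" --pt "0.23 0.13 0.07 0.23 -0.23 0.85" --pt "0.24 0.11 0.06 0.23 -0.22 0.85" --pt "0.25 0.09 0.05 0.23 -0.23 0.85" --pt "0.25 0.07 0.05 0.23 -0.23 0.85" --pt "0.26 0.05 0.04 0.22 -0.22 0.85" --pt "0.27 0.02 0.03 0.23 -0.23 0.86" --pt "0.27 0.01 0.03 0.23 -0.23 0.85" --pt "0.27 -0.02 0.02 0.23 -0.22 0.85" --pt "0.26 -0.04 0.01 0.23 -0.23 0.85" --pt "0 0 0 0 0 0" --gripper 1.0

```text
time: 32.42
tool_pos: [0.5813, -0.0636, 0.1977]
ee_rot: [-3.136, -0.001, 1.271]
wrist_force: [-0.2, 0.2, -0.1]
width: 0.0001
finger_force: 0.0
```

```bash
python3 - <<'E'
from boss import *
o=st(); s=plan(kn(-.04,.056),Rk); s=plan(kn(-.018,.056),Rk,start=s,vp=.008); plan(kn(.1,.056),Rk,start=s,vp=.01)
E
```

```text
t 32.425 p [ 0.5813 -0.0636  0.1977] q [-0.21  0.17  1.29  0.    1.68  0.09] F [-0.2  0.2 -0.1] w 0.0001 ff 0.0
4 dist 0.1422 rot [-0.3 -0.1  0.2] 
 [[-0.08, 0.01, 0.89, -0.01, -0.0, 0.01], [-0.07, 0.01, 0.88, -0.02, -0.01, 0.01], [-0.08, 0.01, 0.89, -0.01, 0.0, 0.01], [-0.07, 0.01, 0.88, -0.01, -0.0, 0.01]]
3 dist 0.022 rot [-0. -0.  0.] 
 [[-0.18, 0.0, 0.0, -0.0, -0.0, 0.0], [-0.19, 0.0, 0.0, -0.0, -0.0, 0.0], [-0.18, 0.0, 0.0, -0.0, -0.0, 0.0]]
12 dist 0.118 rot [-0. -0.  0.] 
 [[-0.25, 0.0, 0.0, -0.0, -0.0, 0.0], [-0.24, 0.0, 0.0, -0.0, -0.0, 0.0], [-0.25, 0.0, 0.0, -0.0, -0.0, 0.0], [-0.24, 0.0, 0.0, -0.0, -0.0, 0.0], [-0.25, 0.0, 0.0, -0.0, -0.0, 0.0], [-0.24, 0.0, 0.0, -0.0, -0.0, 0.0], [-0.25, 0.0, 0.0, -0.0, -0.0, 0.0], [-0.25, 0.0, 0.0, -0.0, -0.0, 0.0], [-0.24, 0.0, 0.0, -0.0, -0.0, 0.0], [-0.25, 0.0, 0.0, -0.0, -0.0, 0.0], [-0.24, 0.0, 0.0, -0.0, -0.0, 0.0], [-0.25, 0.0, 0.0, -0.0, -0.0, 0.0]]
```

drive_tool --pt "-0.08 0.01 0.89 -0.01 0 0.01" --pt "-0.07 0.01 0.88 -0.02 -0.01 0.01" --pt "-0.08 0.01 0.89 -0.01 0 0.01" --pt "-0.07 0.01 0.88 -0.01 0 0.01" --pt "0 0 0 0 0 0"

```text
time: 33.05
tool_pos: [0.5761, -0.0767, 0.0535]
ee_rot: [-3.135, 0.0, 1.264]
wrist_force: [-0.2, 0.8, -0.6]
width: 0.0004
finger_force: 0.0
```

drive_tool --pt "-0.1 0 0 0 0 0" --pt "-0.1 0 0 0 0 0" --pt "-0.1 0 0 0 0 0" --pt "-0.1 0 0 0 0 0" --pt "-0.1 0 0 0 0 0" --pt "-0.1 0 0 0 0 0" --pt "-0.1 0 0 0 0 0" --pt "-0.12 0 0 0 0 0" --pt "-0.15 0 0 0 0 0" --pt "-0.18 0 0 0 0 0" --pt "-0.2 0 0 0 0 0" --pt "-0.2 0 0 0 0 0" --pt "-0.2 0 0 0 0 0" --pt "-0.2 0 0 0 0 0"

```text
time: 34.8
tool_pos: [0.5559, -0.1519, 0.0576]
ee_rot: [3.139, -0.0, 1.264]
wrist_force: [2.5, 3.0, 2.4]
width: 0.0003
finger_force: 1.7
```

```bash
cat >> boss.py <<'E'
def chk():
    o=st(); w=cloud(snapshot("top")); P=np.array(o["tool_pos"]); print("tool along cx from K0",(P-K)@cx,"lat",(P-K)@cy)
    d=w-L; y=d@cy
    for yc in(-.045,.045):
        m=(abs(y-yc)<.025)&(w[...,2]>.105)&(w[...,2]<.15)&(d@cx<.26); q=d[m]; 
        if len(q): print("plate y",yc,"shift",(np.median(q@cn)-.0097)/h30,"zmax",np.percentile(w[...,2][m],99))
E
python3 -c "
from boss import *
chk()"
```

```text
t 34.8 p [ 0.5559 -0.1519  0.0576] q [-0.37  0.22  1.52  0.    1.4  -0.06] F [2.5 3.  2.4] w 0.0003 ff 1.7
tool along cx from K0 0.039905542035054566 lat 0.0009076684129816453
plate y -0.045 shift -0.21171849934894496 zmax 0.14954788323886983
plate y 0.045 shift -0.21236099505572045 zmax 0.149250912950586
```

drive_tool --pt "-0.15 0 0 0 0 0" --pt "-0.2 0 0 0 0 0" --pt "-0.22 0 0 0 0 0" --pt "-0.22 0 0 0 0 0" --pt "-0.22 0 0 0 0 0" --pt "-0.22 0 0 0 0 0" --pt "-0.22 0 0 0 0 0" --pt "-0.22 0 0 0 0 0" --pt "-0.2 0 0 0 0 0" --pt "-0.15 0 0 0 0 0" --pt "-0.12 0 0 0 0 0" --pt "0 0 0 0 0 0"

```text
time: 36.35
tool_pos: [0.5344, -0.2174, 0.0573]
ee_rot: [3.141, -0.031, 1.268]
wrist_force: [11.3, 36.2, 2.5]
width: 0.0004
finger_force: 19.0
```

```bash
sed -i 's/m=(abs(y-yc)<.025)&(w\[...,2\]>.105)&(w\[...,2\]<.15)&(d@cx<.26)/m=(abs(y-yc)<.025)\&(w[...,2]>.105)\&(w[...,2]<.143)\&(abs(d@cn+.866*((P-K)@cx+.018)-.0097)<.012)/; s/"shift",(np.median(q@cn)-.0097)/"shift",(.0097-np.median(q@cn))/' boss.py; python3 -c "
from boss import *
chk()"
```

```text
t 36.35 p [ 0.5344 -0.2174  0.0573] q [-0.5   0.22  1.52  0.03  1.41 -0.21] F [11.3 36.2  2.5] w 0.0004 ff 19.0
tool along cx from K0 0.10888433418967297 lat 9.020234060502906e-06
plate y -0.045 shift 0.12762552991793535 zmax 0.14236337531620205
plate y 0.045 shift 0.12457764603297321 zmax 0.1414113497775649
```

```bash
python3 -c "
from boss import *
a=snapshot('top')['image'][100:300,330:640]; b=snapshot('scene')['image'][170:400,30:350]
cv2.imwrite('pics/j1.png',np.vstack([cv2.resize(a,(465,300)),cv2.resize(b,(417,300))[:,:465] if 0 else cv2.copyMakeBorder(cv2.resize(b,(417,300)),0,0,0,48,cv2.BORDER_CONSTANT)]))"
```

```text
(no output)
```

View pics/j1.png

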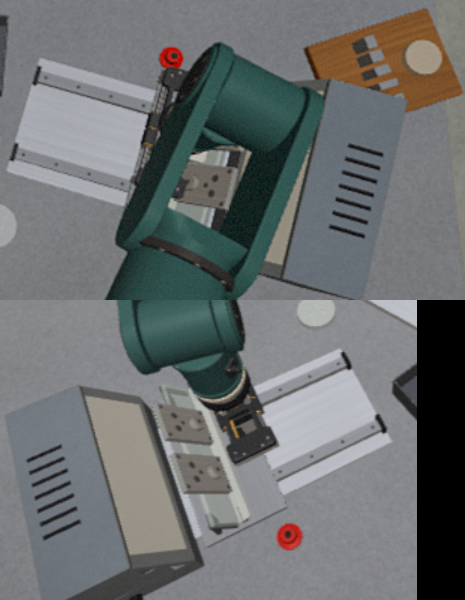

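The picture shows the carrier nearly at the box with both plates standing, bosses out, at about (185,425) and (205,470), and the seat clear of it at (290,537). The push stalled hard at about 127 mm, so I back off and measure whether that is the home stop.

drive_tool --pt "0.3 0 0 0 0 0" --pt "0.5 0 0 0 0 0" --pt "0.8 0 0 0 0 0" --pt "0.8 0 -0.5 0 0 0" --pt "0.8 0 -0.8 0 0 0" --pt "0.5 0 -0.9 0 0 0" --pt "0.5 0 -0.9 0 0 0" --pt "0.9 0 -0.5 0 0 0" --pt "0.9 0 0 0 0 0" --pt "0.9 0 0 0 0 0" --pt "0 0 0 0 0 0" --pt "0 0 0 0 0 0"

```text
time: 38.0
tool_pos: [0.6131, 0.0291, 0.2017]
ee_rot: [3.139, 0.002, 1.263]
wrist_force: [0.4, -0.3, -0.7]
width: 0.0005
finger_force: 0.0
```

```bash
python3 - <<'E'
from boss import *
st()
for nm in("top","scene"):
    w=cloud(snapshot(nm)); d=w-L; y=d@cy; x=d@cx; z=w[...,2]; n=d@cn
    wi=(abs(y)<.1)&(z>.07)&(z<.15)&(abs(n+.175)<.012); print(nm,"window n",np.median(n[wi]))
    for yc in(-.045,.045):
        m=(abs(y-yc)<.028)&(z>.1)&(z<.143)&(n<-.06)&(n>-.15); h,e=np.histogram(n[m],np.arange(-.15,-.06,.002)); c=e[h.argmax()]+.001
        q=m&(abs(n-c)<.005); print(" plate",yc,"shift",(.0097-np.median(n[q]))/h30,"zmax",np.percentile(z[q],99),"y",np.percentile(y[(abs(n-c)<.004)&(abs(y-yc)<.045)&(z>.1)],[1,99]))
    k=(abs(y)<.015)&(z>.07)&(z<.09)&(x<.09)&(x>.04); print(" knob x",np.percentile(x[k],[5,50,95])+.055 if k.any() else None)
    f=(abs(y)<.06)&(abs(z-.041)<.004)&(x<.1); print(" front edge x",np.percentile(x[f],1))
    r=(abs(y)<.1)&(x>.13)&(x<.23); 
    for a in(-.09,0,.09):
        rr=(abs(y-a)<.012)&(x>.15)&(x<.235)&(z<.08); o=np.argsort(x[rr]); print(a,[(round(i,3),round(j,3)) for i,j in zip(x[rr][o][::max(1,len(o)//10)],z[rr][o][::max(1,len(o)//10)])])
w=np.load("top0.npz")["w"]; d=w-L; f=(abs(d@cy)<.06)&(abs(w[...,2]-.041)<.004)&(d@cx<.1)&(d@cx>-.15); print("front edge at start",np.percentile((d@cx)[f],1))
E
```

```text
t 38.0 p [0.6131 0.0291 0.2017] q [-0.04  0.23  1.22 -0.    1.69  0.26] F [ 0.4 -0.3 -0.7] w 0.0005 ff 0.0
top window n -0.17433525527230395
 plate -0.045 shift 0.12766680607602335 zmax 0.14237907249342585 y [-0.0761497 -0.0135745]
 plate 0.045 shift 0.12747657536549625 zmax 0.14262648144845055 y [0.01340783 0.07618777]
 knob x [0.11936504 0.12609224 0.13459922]
 front edge x -0.422159280947382
-0.09 [(np.float64(0.181), np.float64(0.043)), (np.float64(0.187), np.float64(0.042)), (np.float64(0.204), np.float64(0.036)), (np.float64(0.205), np.float64(0.063)), (np.float64(0.206), np.float64(0.029)), (np.float64(0.206), np.float64(0.014)), (np.float64(0.206), np.float64(0.051)), (np.float64(0.209), np.float64(0.068)), (np.float64(0.211), np.float64(0.069)), (np.float64(0.214), np.float64(0.072)), (np.float64(0.218), np.float64(0.079))]
0 [(np.float64(0.181), np.float64(0.044)), (np.float64(0.202), np.float64(0.005)), (np.float64(0.206), np.float64(0.015)), (np.float64(0.207), np.float64(0.061)), (np.float64(0.209), np.float64(0.067)), (np.float64(0.21), np.float64(0.065)), (np.float64(0
[... 1632 characters left out ...]
np.float64(0.057)), (np.float64(0.209), np.float64(0.061)), (np.float64(0.21), np.float64(0.069)), (np.float64(0.213), np.float64(0.069)), (np.float64(0.215), np.float64(0.074)), (np.float64(0.217), np.float64(0.08))]
0.09 [(np.float64(0.172), np.float64(0.042)), (np.float64(0.178), np.float64(0.04)), (np.float64(0.183), np.float64(0.043)), (np.float64(0.195), np.float64(0.006)), (np.float64(0.201), np.float64(0.005)), (np.float64(0.205), np.float64(0.006)), (np.float64(0.206), np.float64(0.016)), (np.float64(0.206), np.float64(0.059)), (np.float64(0.21), np.float64(0.064)), (np.float64(0.213), np.float64(0.075)), (np.float64(0.217), np.float64(0.076))]
front edge at start -0.074542967519131
```

The stall was the home stop. The carrier's rear edge is now about 20 mm from the box's front, so a full 160 mm from where it began would not fit; it must have started part way in. It also held against 38 N. I check the bin plate once more and hand in.

```bash
python3 - <<'E'
from boss import *
w=cloud(snapshot("scene")); d=w-BIN; m=(abs(d@bx)<.07)&(abs(d@by)<.06)&(w[...,2]>.062)&(w[...,2]<.14); p=d[m]
print(len(p),np.percentile(p@bx,[2,98]),np.percentile(p@by,[2,98]),p[:,2].max()); st()
if len(p)>30: print(close_job())
E
```

```text
321 [-0.0292685   0.03351479] [-0.00833936  0.0017289 ] 0.10316782013153954
t 38.15 p [0.613  0.0289 0.2017] q [-0.04  0.23  1.22 -0.    1.69  0.26] F [-0.3 -0.5 -0.1] w 0.0003 ff 0.0
the job is handed in; nothing more can be done
None
```

Job handed in at 38 s; no verdict came back. Both bossed plates stand flat on the glass, boss side out, and the plate without a boss is in the scrap bin. The carrier was pushed until it stopped hard (38 N) after 127 mm, which I took as the home stop without a joint reading. The optical flat, micrometer and spring seat were left alone.

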